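# Set out the reagents for the analyser run

### The job

Set out the reagents for the analyser: stand the blue-capped bottle in the blue round holder, the yellow-capped jar in the yellow round holder, and the green-topped cassette in the green rectangular tray, lined up with the tray. The amber vial must be kept from light: open the lid of the dark box, stand the vial inside on its floor and shut the lid fully again. Never knock any of the four over; at the end all four stand upright and at rest in their places.

Things in the scene. Friction and masses are not known exactly. Their poses are not given: they have to be found in the camera images.
- blue_bottle: Loose white round bottle with a blue cap and blue band, standing: 38 mm diameter up to 67 mm, then a shoulder to a 30 mm cap (70 to 82 mm high), 82 mm tall in all, about 90 g. Origin: centre of its underside, z up. (The similar white flask with a red cap is a bystander with no place.)
- yellow_jar: Loose white round jar with a yellow cap and yellow band, standing: 50 mm diameter up to 45 mm, then a shoulder to a 40 mm cap (48 to 60 mm high), 60 mm tall, about 90 g. Origin: centre of its underside, z up.
- green_cassette: Loose white rectangular reagent cassette with a green top, standing: 52 mm along its x, 36 mm along its y, 56 mm tall, about 110 g. Origin: centre of its underside, z up.
- amber_vial: Loose amber round vial with a black cap, standing: 34 mm diameter up to 39 mm, then a shoulder to a 27 mm cap (42 to 54 mm high), 54 mm tall, about 60 g. Origin: centre of its underside, z up.
- blue_holder: Fixed blue round holder: shallow dish of 56 mm inner diameter, rim 4 mm thick and 14 mm above the table, floor 4 mm thick. Origin: centre of its underside, on the table.
- yellow_holder: Fixed yellow round holder: shallow dish of 70 mm inner diameter, rim 4 mm thick and 14 mm above the table, floor 4 mm thick. Origin: centre of its underside, on the table.
- green_tray: Fixed green rectangular tray: inside 72 mm along its x and 56 mm along its y, walls 4 mm thick and 14 mm above the table, floor 4 mm thick. Origin: centre of its underside, on the table.
- dark_box: Fixed grey box with a black hinged lid: outside 120 mm along its x, 140 mm along its y, walls 5 mm thick with the rim 66 mm above the table, floor 5 mm thick. Origin: centre of its underside, on the table; x points from its front (robot side) to the hinge side. The hinge line runs along the box's y, 60 mm from the origin along +x and 67 mm up.
- lid (a joint): Angle of the box's lid in rad: 0 shut, grows as its front edge rises and swings back over the hinge, up to 1.9; past about 1.57 it leans back. It starts between 0 and 0.3. The hinge is stiff: the lid stays at any angle it is left at, and about 2 N at the handle moves it. The lid is 6 mm thick and reaches 123 mm forward of the hinge.
- lid_handle (a point): Centre of the steel crossbar handle on the lid: a 12 mm thick bar, 24 mm long along the box's y, on a thin post. With the lid shut it lies 108 mm in front of the hinge line and 41 mm above it (35 mm above the lid), and turns with the lid, whose axes it shares. Pinched from above on its two ends (fingers closing along the box's y), it can turn between the fingers while they follow the arc, both opening and shutting; the handle is behind the lid when open.

How it is judged:
By the outcome, as a careful person would: the job done as asked, in the order asked, and still so for the second after the job is handed in, with the robot touching nothing.
It also fails if it takes over 131 s, if anything falls off the work surface, if the arm or the gripper's body presses on something with over 40 N, if the wrist force passes 120 N, or if a joint passes its speed limit or range.

### The arm

A 6-joint arm with a two-finger parallel gripper is mounted at the origin on the work surface. World frame = base frame: x ahead of the robot, y to its left, z up, the work surface at z = 0. Lengths are in m, angles in rad, forces in N, time in s.
With the tool pointing down it reaches from about 0.35 to 0.775 m from the base axis. Payload 5.5 kg.
Tool frame: the origin (TCP) lies on the centre line of the jaws, within the pads' length; the fingertips stand 11 mm ahead of it and the grasp point (between the pads) lies 8 mm behind it (env.tip_reach is the distance from the TCP to the fingertips, in m); z points along the fingers, x is the direction in which the jaws open and shut, and the axes are right-handed (so a half turn about z gives the same grasp; the last joint's range is limited). The gripper opens to 85 mm and grips with 20 to 120 N. Pads are 22 mm wide; open, the fingers measure 114 mm over their backs; the gripper's body (76 mm by 85 mm) begins 54 mm behind the grasp point. The pads swing forward as they close: fully open they stand 13 mm farther back than shut.
Start: joints at [-1.437, 0.313, 0.046, 1.304, 0, 1.431], TCP at [0.155, -0.554, 0.242] pointing down, gripper open.
Joint ranges: [-2.76, 2.76], [-0.86, 1.69], [-1.03, 1.26], [-2.2, 2.34], [-1.47, 1.5], [-3.14, 3.14]. Speed limits (rad/s): [2.57, 2.57, 3.14, 3.14, 3.14, 3.14].

### API

Orientations are given as a unit quaternion [w, x, y, z].
In Python, from workcell import env gives the robot as it stands.
- The arm moves only by the tool carry_out, never from a script. Its argument "moves" is one flat list of numbers, 7 for each row, row after row: the gripper command: -1 is shut, 1 is fully open, values between are in proportion, then the shift along the tool's x, y, z in m, then the turn, a rotation vector about the tool's x, y, z in degrees. A call has exactly 5 rows; each row shifts and turns the pose as measured when the row begins, along the tool's axes as they then stand; what a row does not reach is not made up. A row lasts 1/8 s, in which the tool goes at most 62.5 mm and 10.7 degrees, less where a joint would pass 70% of its speed; a pose out of reach is approached as far as the arm can. A call is refused whole if a number of a shift passes 0.0625 or a number of a turn 10.7, either way. A call with a gripper value outside its range is refused whole. The fingers move at their own pace and stop on an object; "squeeze" is the grip in N (left out, the last holds). Time passes only in rows, so rows that do not move let the fingers close, or fill a call up. It gives the time, the measured TCP pose, the force and the opening at its end, in the units of the state.
- env.get_state(): the state, without advancing time (a new reading comes with each control period).
- env.read_camera(name): name is "scene" or "top" or "wrist"; returns the picture (400x640x3 uint8, red, green, blue); there is no depth.
- env.calibration(name): a dict with "camera_matrix" (3x3 intrinsics, pixels), "rvec" (rotation vector, rad) and "tvec" (3), from world to camera coordinates, as OpenCV has them; the wrist camera has in their place "hand_eye" (4x4, takes a point from camera to tool coordinates, whose origin is the TCP and whose axes are the tool frame's). Camera axes: x right, y down, z forward; pixel columns grow to the right and rows downward; lengths in m; the calibration is good to about 2 mm. A picture is of the moment at which its call begins: read the wrist's pose just before it. calibration takes no time and is no camera call.
- env.hand_in(): hands the job in, once; it reports no verdict.
The state is a dict: "clock": time; "joint_pos": joint angles; "qvel": joint speeds; "tau": joint torques, N m; "tcp_pos": TCP position; "orientation": TCP orientation; "wrist_force": force on the tool from outside, world axes, zero at the start; "ft_torque": the same for the moment, N m; "finger_gap": finger opening in m.
Only numpy, scipy, OpenCV 4.12 (cv2) and the standard library are available. Lean on these libraries where they do the work, as an engineer would, in place of code of your own. Each camera call takes 0.05 s, during which the arm holds its last target. There are 200 camera calls.

## Working session

There is one attempt and no reset: what is moved stays moved. The work goes in short steps, Python scripts to look and compute and a tool call to move; the robot and the scene stay as the last step left them, time stands still between calls to the robot, and variables do not carry over. Pictures are saved under pics/ and viewed, about 12 in all and at most 16, crops included, and the job is handed in when it is done.

Besides the shell and the picture viewer there is one more tool, called as name(argument=value, ...) on one line, values as JSON. carry_out: Moves the arm, as the interface text tells. Its arguments: {"type":"object","properties":{"moves":{"type":"array"},"squeeze":{"type":"number"}},"required":["moves"]}

```bash
ls; mkdir -p pics; python3 - <<'E'
from workcell import env
import cv2
s=env.get_state(); print(s)
for n in("scene","top"):
    im=env.read_camera(n); cv2.imwrite(f"pics/{n}0.png",im[:,:,::-1]); c=env.calibration(n); print(n,c)
print(env.calibration("wrist"))
E
```

```text
pics
{'clock': 0.0, 'joint_pos': array([-1.43655534e+00,  3.13983816e-01,  4.49478984e-02,  1.30360274e+00,
       -8.99989168e-06,  1.43119703e+00]), 'qvel': array([ 0.00125912, -0.00122006, -0.00122739,  0.00053417, -0.00043794,
        0.00109638]), 'tau': array([-3.11353433e-04, -4.80631256e+01,  2.98532081e+01,  1.94538839e-02,
       -2.16563944e-04, -7.52510203e-06]), 'tcp_pos': array([ 0.15541757, -0.55307029,  0.24140559]), 'orientation': array([-6.49932856e-04,  7.97003624e-01, -6.03973820e-01, -6.52806512e-04]), 'wrist_force': array([-1.01317731, -0.69765876,  0.51006276]), 'ft_torque': array([-0.01154   , -0.01819984, -0.01536039]), 'finger_gap': 0.0853346232400644}
scene {'camera_matrix': array([[379.88319705,   0.        , 314.92309278],
       [  0.        , 379.88319705, 201.35213274],
       [  0.        ,   0.        ,   1.        ]]), 'rvec': array([ 2.2941096 ,  1.20171179, -0.39174773]), 'tvec': array([-0.30185623, -0.30981167,  1.20422066])}
top {'camera_matrix': array([[432.70313917,   0.        , 328.40490302],
       [  0.        , 432.70313917, 194.90827805],
       [  0.        ,   0.        ,   1.        ]]), 'rvec': array([ 2.11335404, -2.15555972,  0.2166189 ]), 'tvec': array([-0.0130353 ,  0.52836652,  0.89685293])}
{'camera_matrix': array([[299.60730113,   0.        , 319.17201371],
       [  0.        , 299.60730113, 202.85371692],
       [  0.        ,   0.        ,   1.        ]]), 'hand_eye': array([[ 9.99999224e-01, -7.20803584e-04, -1.01591720e-03,
         1.33014841e-04],
       [ 1.00239964e-03,  9.49823818e-01,  3.12783808e-01,
        -7.99948904e-02],
       [ 7.39486661e-04, -3.12784584e-01,  9.49823803e-01,
        -1.32798007e-01],
       [ 0.00000000e+00,  0.00000000e+00,  0.00000000e+00,
         1.00000000e+00]])}
```

View pics/top0.png

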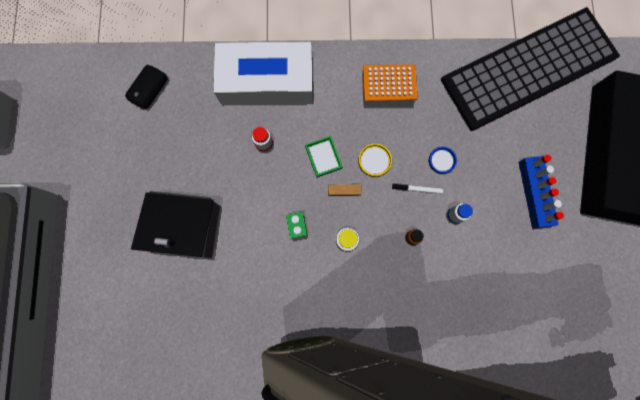

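View pics/scene0.png

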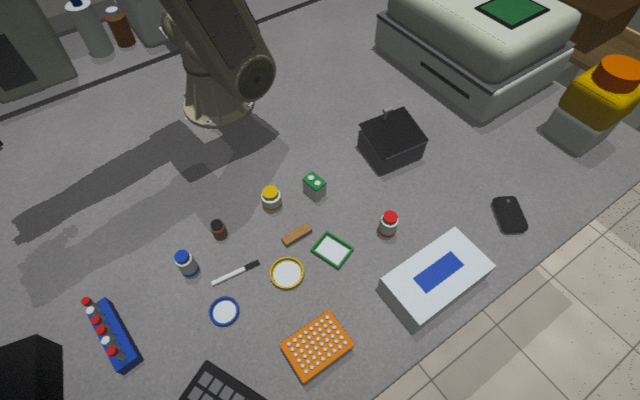

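Top view: blue cap (463,211), yellow cap (348,239), cassette (297,225), vial (415,237), the holders at (443,160), (375,160) and (324,157), and the dark box at (177,225) with its handle at (163,242). The scene view agrees with this.

```bash
cat > h.py <<'E'
import numpy as np, cv2
from workcell import env
from scipy.spatial.transform import Rotation as R
def rot(s): q=s["orientation"]; return R.from_quat([q[1],q[2],q[3],q[0]])
def cam(n,s=None):
    """K, camera-to-world rotation, camera centre"""
    c=env.calibration(n); K=c["camera_matrix"]
    if n=="wrist":
        H=np.array(c["hand_eye"]); r=rot(s).as_matrix()
        return K,r@H[:3,:3],r@H[:3,3]+s["tcp_pos"]
    M=cv2.Rodrigues(c["rvec"])[0]; return K,M.T,-M.T@c["tvec"]
def pt(C,uv,z):
    """pixels (N,2) onto plane z"""
    K,A,o=C; uv=np.atleast_2d(np.asarray(uv,float))
    d=np.c_[uv,np.ones(len(uv))]@np.linalg.inv(K).T@A.T
    return o+d*((z-o[2])/d[:,2])[:,None]
def px(C,P):
    K,A,o=C; p=(np.atleast_2d(P)-o)@A@K.T; return p[:,:2]/p[:,2:]
def grab(n,name=None):
    s=env.get_state(); im=env.read_camera(n)
    if name: cv2.imwrite(f"pics/{name}.png",im[:,:,::-1])
    return s,im,cam(n,s)
RNG=dict(blue=(105,130),yellow=(22,35),green=(45,85))
def mask(im,col,smin=120,vmin=50):
    h=cv2.cvtColor(im,cv2.COLOR_RGB2HSV); a,b=RNG[col]
    return cv2.inRange(h,(a,smin,vmin),(b,255,255))
def blobs(m,amin=40):
    c,_=cv2.findContours(m,cv2.RETR_EXTERNAL,cv2.CHAIN_APPROX_NONE)
    return sorted([x for x in c if cv2.contourArea(x)>amin],key=cv2.contourArea,reverse=True)
def go(target,yaw=None,s=None):
    """shift in tool axes from measured pose to target; yaw = angle of tool x in world (tool down) mod 180"""
    s=s or env.get_state(); r=rot(s); d=r.inv().apply(np.asarray(target)-s["tcp_pos"])
    x=r.apply([1,0,0]); cur=np.degrees(np.arctan2(x[1],x[0])); out="shift mm %s"%np.round(d*1000,1)
    out+=" yaw %.1f"%cur
    if yaw is not None:
        e=(yaw-cur+90)%180-90; out+=" turn about tool z %.1f"%(-e)
    down=R.from_euler('xz',[180,cur],degrees=True)
    out+=" tilt fix %s"%np.round(np.degrees((r.inv()*down).as_rotvec()),1)
    print(out, "tcp",np.round(s["tcp_pos"],4),"gap %.4f"%s["finger_gap"],"F",np.round(s["wrist_force"],1),"t %.2f"%s["clock"])
E
python3 - <<'E'
from h import *
im=cv2.imread("pics/top0.png")[:,:,::-1].copy(); C=cam("top")
print("top cam at",C[2])
for col in RNG:
    for c in blobs(mask(im,col)):
        x,y,w,h=cv2.boundingRect(c); a=cv2.contourArea(c)
        if not(280<x<480 and 130<y<260): continue
        p=c[:,0,:]
        if a>400: z=.014
        else: z={'blue':.082,'yellow':.06,'green':.056}[col]
        q=pt(C,p,z)[:,:2].astype(np.float32)
        (cx,cy),r=cv2.minEnclosingCircle(q); rect=cv2.minAreaRect(q)
        print(col,(x,y,w,h),a,z,"circ",np.round([cx,cy,r],4),"rect",np.round([*rect[0],*rect[1],rect[2]],4))
h=cv2.cvtColor(im,cv2.COLOR_RGB2GRAY)
m=cv2.inRange(h,0,45); 
for c in blobs(m):
    x,y,w,hh=cv2.boundingRect(c)
    if 120<x<450 and 180<y<265: 
        print("dark",(x,y,w,hh),cv2.contourArea(c),"vialtop",pt(C,[[x+w/2,y+hh/2]],.054).round(4))
        if w>60:
            print(cv2.approxPolyDP(c,4,True)[:,0].tolist())
cv2.imwrite("pics/box.png",cv2.resize(im[180:270,120:230,::-1],None,fx=6,fy=6,interpolation=cv2.INTER_CUBIC))
go([.4,-.2,.3],0)
E
```

```text
top cam at [ 0.35648097 -0.00322987  0.97805785]
blue (429, 147, 28, 27) 558.0 0.014 circ [ 0.6122 -0.2903  0.0331] rect [ 6.11800e-01 -2.89900e-01  6.34000e-02  6.21000e-02  8.90164e+01]
blue (458, 204, 15, 14) 144.0 0.082 circ [ 0.4824 -0.3094  0.0158] rect [ 4.83300e-01 -3.09500e-01  2.77000e-02  2.94000e-02  4.22421e+01]
yellow (358, 143, 34, 34) 842.5 0.014 circ [ 0.6156 -0.1328  0.0398] rect [ 0.6155 -0.1327  0.0762  0.078  61.6746]
yellow (339, 230, 18, 18) 234.0 0.06 circ [ 0.4319 -0.062   0.0194] rect [ 4.31300e-01 -6.17000e-02  3.61000e-02  3.61000e-02  8.85182e+01]
green (305, 136, 37, 41) 877.5 0.014 circ [ 0.6262 -0.015   0.0501] rect [ 6.26000e-01 -1.40000e-02  8.07000e-02  6.38000e-02  1.88391e+01]
green (287, 212, 20, 26) 360.5 0.056 circ [0.4626 0.0463 0.0298] rect [0.4631 0.0473 0.0516 0.0353 9.9018]
dark (131, 192, 89, 66) 4475.5 vialtop [[0.4677 0.3039 0.054 ]]
[[145, 194], [131, 248], [211, 257], [218, 205], [207, 198]]
dark (406, 230, 17, 15) 144.0 vialtop [[ 0.431  -0.2057  0.054 ]]
dark (392, 184, 16, 6) 55.0 vialtop [[ 0.5417 -0.1802  0.054 ]]
shift mm [-273.9 -331.   -58. ] yaw -74.3 turn about tool z -74.3 tilt fix [-0.   0.1 -0. ] tcp [ 0.1554 -0.5531  0.2415] gap 0.0850 F [-0.5  0.6 -0.5] t 0.10
```

View pics/box.png

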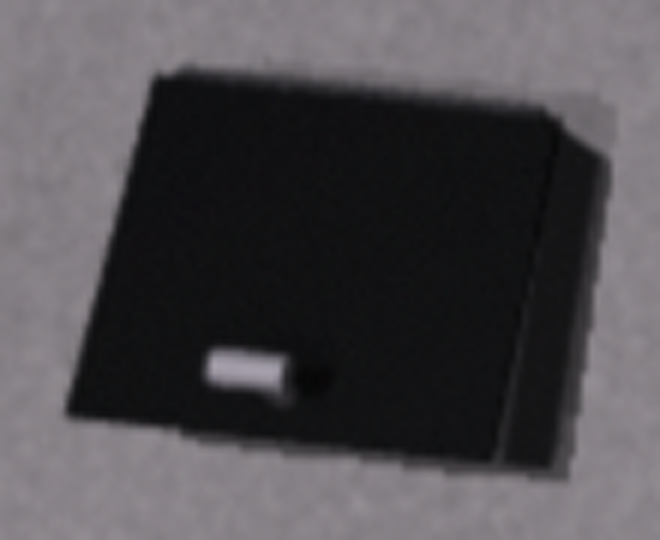

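```bash
python3 - <<'E'
from h import *
go([.4825,-.3095,.17],-80)
E
```

```text
shift mm [-146.  -380.8   71.8] yaw -74.3 turn about tool z 5.7 tilt fix [-0.   0.1 -0. ] tcp [ 0.1554 -0.5531  0.2415] gap 0.0850 F [-0.5  0.6 -0.5] t 0.10
```

carry_out(moves=[1,-0.018,-0.046,0.009,0,0,0,1,-0.018,-0.046,0.009,0,0,0,1,-0.018,-0.046,0.009,0,0,0,1,-0.018,-0.046,0.009,0,0,0,1,-0.018,-0.046,0.009,0,0,0], squeeze=40)

```text
clock: 0.72
tcp_pos: [0.3549, -0.4028, 0.1933]
orientation: [-0.001, 0.794, -0.607, -0.001]
wrist_force: [1.1, -0.8, -1.0]
finger_gap: 0.0853
```

carry_out(moves=[1,-0.018,-0.046,0.009,0,0,0,1,-0.018,-0.046,0.009,0,0,0,1,-0.018,-0.046,0.009,0,0,0,1,0,0,0,0,0,0,1,0,0,0,0,0,0])

```text
clock: 1.35
tcp_pos: [0.4782, -0.3075, 0.1627]
orientation: [-0.001, 0.796, -0.605, -0.004]
wrist_force: [-0.1, -0.3, 0.4]
finger_gap: 0.0851
```

```bash
python3 - <<'E'
from h import *
go([.4825,-.3095,.17],-80)
s,im,C=grab("wrist","w1")
print(px(C,[[.4825,-.3095,.082],[.6122,-.29,.014]]))
for c in blobs(mask(im,"blue"),60):
    p=c[:,0]; x=cv2.boundingRect(c)
    for z in(.082,.014):
        q=pt(C,p,z)[:,:2].astype(np.float32); cc,r=cv2.minEnclosingCircle(q); rr=cv2.minAreaRect(q); print(x,z,np.round([*cc,r,*rr[0],*rr[1]],4))
E
```

```text
shift mm [ 3.  -3.6 -7.3] yaw -74.5 turn about tool z 5.5 tilt fix [0.2 0.4 0. ] tcp [ 0.4782 -0.3075  0.1627] gap 0.0851 F [-0.1 -0.3  0.4] t 1.35
[[324.10903405 210.16353112]
 [343.22833052  35.64690991]]
(472, 104, 132, 173) 0.082 [ 0.5346 -0.4566  0.0677  0.5336 -0.4531  0.1302  0.053 ]
(472, 104, 132, 173) 0.014 [ 0.5279 -0.5107  0.0892  0.5264 -0.506   0.1717  0.0699]
(306, 0, 76, 79) 0.082 [ 0.5977 -0.2895  0.0243  0.596  -0.2902  0.0442  0.0475]
(306, 0, 76, 79) 0.014 [ 0.6111 -0.2904  0.0321  0.6088 -0.2911  0.0583  0.0626]
(305, 190, 39, 40) 0.082 [ 0.4829 -0.3095  0.016   0.4827 -0.3093  0.0313  0.0288]
(305, 190, 39, 40) 0.014 [ 0.4595 -0.3165  0.0211  0.4593 -0.3164  0.0413  0.038 ]
```

View pics/w1.png

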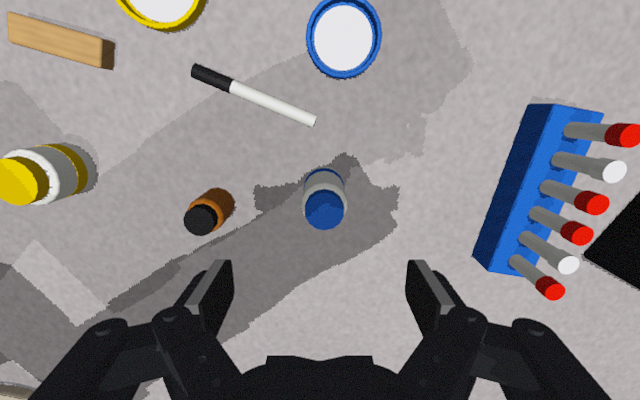

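The wrist view shows the bottle cap at (324,210) and the blue holder at (343,36). Both agree with the top view to about 1 mm, so I descend.

carry_out(moves=[1,0.003,-0.0036,0.02,0.2,0.4,0,1,0,0,0.03,0,0,0,1,0,0,0.03,0,0,0,1,0,0,0.03,0,0,0,1,0,0,0.012,0,0,0])

```text
clock: 2.02
tcp_pos: [0.4789, -0.3172, 0.041]
orientation: [0.0, 0.792, -0.61, 0.003]
wrist_force: [0.5, 0.6, 0.0]
finger_gap: 0.0853
```

```bash
python3 - <<'E'
from h import *
go([.4827,-.3095,.04])
E
```

```text
shift mm [-6.5 -5.6  1. ] yaw -75.2 tilt fix [-0.2 -0.3  0. ] tcp [ 0.4789 -0.3172  0.041 ] gap 0.0853 F [0.5 0.6 0. ] t 2.02
```

carry_out(moves=[1,-0.0065,-0.0056,0.001,0,0,0,1,0,0,0,0,0,0,-1,0,0,0,0,0,0,-1,0,0,0,0,0,0,-1,0,0,0,0,0,0])

```text
clock: 2.65
tcp_pos: [0.4839, -0.3114, 0.0436]
orientation: [0.001, 0.792, -0.611, 0.006]
wrist_force: [0.2, 0.5, -1.0]
finger_gap: 0.0369
```

```bash
python3 - <<'E'
from h import *
go([.4827,-.3095,.04])
E
```

```text
shift mm [-2.2  0.7  3.6] yaw -75.3 tilt fix [-0.4 -0.6  0. ] tcp [ 0.4839 -0.3114  0.0436] gap 0.0369 F [ 0.2  0.5 -1. ] t 2.65
```

carry_out(moves=[-1,0,0,-0.02,-0.4,-0.6,0,-1,0,0,-0.03,0,0,0,-1,0,0,0,0,0,0,-1,0,0,0,0,0,0,-1,0,0,0,0,0,0])

```text
clock: 3.28
tcp_pos: [0.4827, -0.3102, 0.0927]
orientation: [0.0, 0.792, -0.611, -0.002]
wrist_force: [0.3, -0.3, -0.1]
finger_gap: 0.0371
```

```bash
python3 - <<'E'
from h import *
go([.612,-.2905,.085])
E
```

```text
shift mm [  13.9 -130.1    7.2] yaw -75.3 tilt fix [0.2 0.2 0. ] tcp [ 0.4827 -0.3102  0.0927] gap 0.0371 F [ 0.3 -0.3 -0.1] t 3.27
```

carry_out(moves=[-1,0.003,-0.032,0,0,0,0,-1,0.004,-0.034,0,0,0,0,-1,0.004,-0.034,0.003,0,0,0,-1,0.003,-0.03,0.003,0,0,0,-1,0,0,0,0,0,0])

```text
clock: 3.9
tcp_pos: [0.6122, -0.2885, 0.0792]
orientation: [0.0, 0.791, -0.611, -0.007]
wrist_force: [-1.1, -0.3, -1.5]
finger_gap: 0.0372
```

```bash
python3 - <<'E'
from h import *
go([.612,-.2905,.049])
E
```

```text
shift mm [ 2.2  0.4 30.2] yaw -75.4 tilt fix [0.5 0.6 0. ] tcp [ 0.6122 -0.2885  0.0792] gap 0.0372 F [-1.1 -0.3 -1.5] t 3.90
```

Lower gently.

carry_out(moves=[-1,0.002,0,0.012,0.5,0.6,0,-1,0,0,0.012,0,0,0,-1,0,0,0.004,0,0,0,-1,0,0,0,0,0,0,-1,0,0,0,0,0,0])

```text
clock: 4.53
tcp_pos: [0.6095, -0.29, 0.048]
orientation: [0.001, 0.791, -0.612, -0.003]
wrist_force: [0.5, -0.4, -1.0]
finger_gap: 0.0367
```

```bash
python3 - <<'E'
from h import *
go([.612,-.2905,.0476])
E
```

```text
shift mm [ 1.1 -2.3  0.4] yaw -75.4 tilt fix [0.3 0.2 0. ] tcp [ 0.6095 -0.29    0.048 ] gap 0.0367 F [ 0.5 -0.4 -1. ] t 4.53
```

carry_out(moves=[-1,0.001,-0.002,0.001,0,0,0,-1,0,0,0.001,0,0,0,-1,0,0,0.001,0,0,0,-1,0,0,0,0,0,0,-1,0,0,0,0,0,0])

```text
clock: 5.15
tcp_pos: [0.6121, -0.2909, 0.0478]
orientation: [0.001, 0.791, -0.612, -0.002]
wrist_force: [0.4, 0.4, -0.6]
finger_gap: 0.0369
```

carry_out(moves=[-1,0,0,0.002,0,0,0,-1,0,0,0.002,0,0,0,-1,0,0,0,0,0,0,-1,0,0,0,0,0,0,-1,0,0,0,0,0,0])

```text
clock: 5.78
tcp_pos: [0.6127, -0.291, 0.0476]
orientation: [0.001, 0.791, -0.612, -0.0]
wrist_force: [-0.9, 0.5, 1.7]
finger_gap: 0.0369
```

```bash
python3 - <<'E'
from h import *
go([.612,-.2905,.0476])
s,im,C=grab("scene")
x,y=px(C,[[.612,-.29,.04]])[0].astype(int); print(x,y)
cv2.imwrite("pics/s1.png",cv2.resize(im[y-60:y+60,x-80:x+80,::-1],None,fx=4,fy=4,interpolation=cv2.INTER_CUBIC))
E
```

```text
shift mm [-0.6  0.6  0. ] yaw -75.4 tilt fix [ 0.1 -0.  -0. ] tcp [ 0.6127 -0.291   0.0476] gap 0.0369 F [-0.9  0.5  1.7] t 5.78
221 306
```

View pics/s1.png

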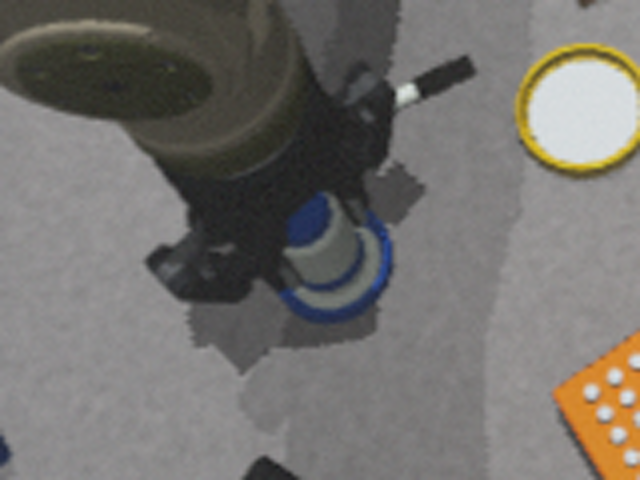

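The bottle stands in the blue dish, in contact with its floor. I release and lift.

carry_out(moves=[0.1,0,0,0,0,0,0,0.4,0,0,0,0,0,0,0.6,0,0,0,0,0,0,0.6,0,0,-0.02,0,0,0,0.6,0,0,-0.04,0,0,0])

```text
clock: 6.45
tcp_pos: [0.6104, -0.2895, 0.1038]
orientation: [0.001, 0.791, -0.612, -0.005]
wrist_force: [-0.1, -0.2, -1.2]
finger_gap: 0.0687
```

carry_out(moves=[1,0,0,-0.04,0,0,0,1,0,0,-0.03,0,0,0,1,0,0,0,0,0,0,1,0,0,0,0,0,0,1,0,0,0,0,0,0])

```text
clock: 7.08
tcp_pos: [0.6117, -0.2903, 0.1772]
orientation: [0.001, 0.791, -0.612, -0.003]
wrist_force: [-0.6, -0.2, 0.0]
finger_gap: 0.0852
```

```bash
python3 - <<'E'
from h import *
s,im,C=grab("wrist")
for c in blobs(mask(im,"blue"),60):
    p=c[:,0]; x=cv2.boundingRect(c)
    for z in(.086,.014):
        q=pt(C,p,z)[:,:2].astype(np.float32); cc,r=cv2.minEnclosingCircle(q); print(x,z,np.round([*cc,r],4))
go([.4317,-.062,.16])
E
```

```text
(455, 228, 78, 97) 0.086 [ 0.5873 -0.4463  0.0509]
(455, 228, 78, 97) 0.014 [ 0.5543 -0.5029  0.0673]
(302, 190, 37, 39) 0.086 [ 0.612  -0.2905  0.0161]
(302, 190, 37, 39) 0.014 [ 0.5869 -0.297   0.0213]
(289, 154, 62, 51) 0.086 [ 0.6313 -0.2851  0.0243]
(289, 154, 62, 51) 0.014 [ 0.6124 -0.2898  0.0322]
shift mm [-266.   116.5   18.6] yaw -75.4 tilt fix [0.3 0.2 0. ] tcp [ 0.6115 -0.2901  0.1768] gap 0.0853 F [-0.3 -0.6 -1.3] t 7.12
```

carry_out(moves=[1,-0.04,0.0175,0.002,0,0,0,1,-0.045,0.0195,0.002,0,0,0,1,-0.045,0.0195,0.002,0,0,0,1,-0.045,0.0195,0.002,0,0,0,1,-0.045,0.0195,0.002,0,0,0])

```text
clock: 7.75
tcp_pos: [0.4584, -0.0976, 0.1612]
orientation: [0.002, 0.79, -0.613, -0.008]
wrist_force: [0.6, 1.3, -0.3]
finger_gap: 0.0855
```

carry_out(moves=[1,-0.04,0.018,0.002,0,0,0,1,-0.01,0.004,0,0,0,0,1,0,0,0,0,0,0,1,0,0,0,0,0,0,1,0,0,0,0,0,0])

```text
clock: 8.38
tcp_pos: [0.4216, -0.0523, 0.1577]
orientation: [0.002, 0.79, -0.613, -0.009]
wrist_force: [1.2, 0.2, -0.4]
finger_gap: 0.0856
```

```bash
python3 - <<'E'
from h import *
s,im,C=grab("wrist","w2")
for c in blobs(mask(im,"yellow"),60):
    p=c[:,0]; x=cv2.boundingRect(c)
    for z in(.06,.014):
        q=pt(C,p,z)[:,:2].astype(np.float32); cc,r=cv2.minEnclosingCircle(q); print(x,z,np.round([*cc,r],4))
for c in blobs(mask(im,"green"),60):
    p=c[:,0]; x=cv2.boundingRect(c)
    for z in(.056,.014):
        q=pt(C,p,z)[:,:2].astype(np.float32); rr=cv2.minAreaRect(q);print(x,z,np.round([*rr[0],*rr[1],rr[2]],4))
go([.4317,-.062,.16])
E
```

```text
(310, 173, 49, 49) 0.06 [ 0.431  -0.061   0.0208]
(310, 173, 49, 49) 0.014 [ 0.4169 -0.0666  0.0249]
(430, 0, 100, 42) 0.06 [ 0.5858 -0.1167  0.0322]
(430, 0, 100, 42) 0.014 [ 0.6027 -0.1334  0.0386]
(307, 158, 51, 22) 0.06 [ 0.4479 -0.0545  0.0198]
(307, 158, 51, 22) 0.014 [ 0.4372 -0.0587  0.0238]
(180, 87, 51, 73) 0.056 [0.4618 0.0479 0.0513 0.0369 9.8755]
(180, 87, 51, 73) 0.014 [0.4547 0.0626 0.0605 0.0436 9.8755]
shift mm [11.8 -7.3 -2.6] yaw -75.6 tilt fix [0.9 0.7 0. ] tcp [ 0.4216 -0.0523  0.1576] gap 0.0855 F [-0.2 -0.3 -0.2] t 8.43
```

View pics/w2.png

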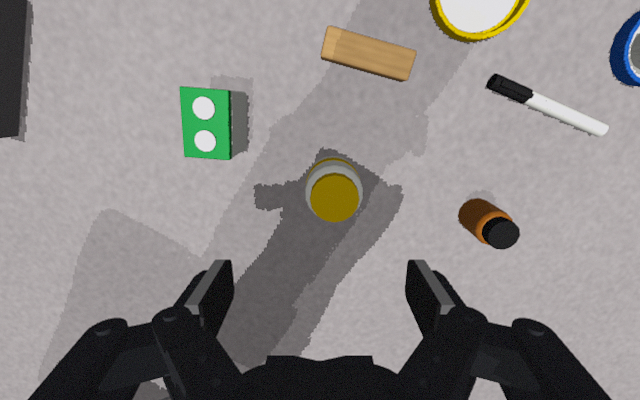

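Jar cap at (334,197), cassette at (206,123), vial cap at (500,233). The estimates agree.

carry_out(moves=[1,0.0112,-0.0068,0,0.9,0.7,0,1,0,0,0.02,0,0,0,1,0,0,0.035,0,0,0,1,0,0,0.035,0,0,0,1,0,0,0,0,0,0])

```text
clock: 9.05
tcp_pos: [0.4372, -0.0668, 0.0662]
orientation: [-0.001, 0.789, -0.614, 0.005]
wrist_force: [-0.2, 0.4, 0.1]
finger_gap: 0.0856
```

```bash
python3 - <<'E'
from h import *
go([.4312,-.0612,.028])
E
```

```text
shift mm [-7.2  4.7 38.1] yaw -75.8 tilt fix [-0.5 -0.4  0. ] tcp [ 0.4372 -0.0668  0.0662] gap 0.0856 F [-0.2  0.4  0.1] t 9.05
```

carry_out(moves=[1,-0.007,0.0045,0.018,0,0,0,1,0,0,0.018,0,0,0,1,0,0,0.004,0,0,0,1,0,0,0,0,0,0,1,0,0,0,0,0,0])

```text
clock: 9.68
tcp_pos: [0.4377, -0.0647, 0.031]
orientation: [-0.003, 0.789, -0.615, 0.01]
wrist_force: [-0.1, 0.6, 1.7]
finger_gap: 0.0853
```

```bash
python3 - <<'E'
from h import *
go([.4312,-.0612,.028])
E
```

```text
shift mm [-5.   5.5  2.9] yaw -75.9 tilt fix [-0.9 -0.7  0. ] tcp [ 0.4377 -0.0647  0.031 ] gap 0.0853 F [-0.1  0.6  1.7] t 9.68
```

carry_out(moves=[1,-0.005,0.0055,0.003,-0.6,-0.5,0,1,0,0,0,0,0,0,-1,0,0,0,0,0,0,-1,0,0,0,0,0,0,-1,0,0,0,0,0,0])

```text
clock: 10.3
tcp_pos: [0.4316, -0.0611, 0.0292]
orientation: [-0.001, 0.789, -0.615, 0.004]
wrist_force: [-0.9, 0.9, 4.7]
finger_gap: 0.0485
```

```bash
python3 - <<'E'
from h import *
go([.4312,-.0612,.08])
E
```

```text
shift mm [  0.2   0.1 -50.8] yaw -75.8 tilt fix [-0.4 -0.2  0. ] tcp [ 0.4316 -0.0611  0.0292] gap 0.0485 F [-0.9  0.9  4.7] t 10.30
```

carry_out(moves=[-1,0,0,-0.02,-0.2,-0.2,0,-1,0,0,-0.03,0,0,0,-1,0,0,0,0,0,0,-1,0,0,0,0,0,0,-1,0,0,0,0,0,0])

```text
clock: 10.92
tcp_pos: [0.4294, -0.0604, 0.078]
orientation: [-0.0, 0.789, -0.615, -0.001]
wrist_force: [0.0, -0.7, -1.8]
finger_gap: 0.0486
```

```bash
python3 - <<'E'
from h import *
go([.6155,-.1330,.07])
E
```

```text
shift mm [ 115.9 -162.7    7.7] yaw -75.8 tilt fix [0.  0.1 0. ] tcp [ 0.4294 -0.0604  0.078 ] gap 0.0486 F [ 0.  -0.7 -1.8] t 10.93
```

carry_out(moves=[-1,0.023,-0.032,0,0,0,0,-1,0.027,-0.038,0,0,0,0,-1,0.027,-0.038,0,0,0,0,-1,0.027,-0.038,0,0,0,0,-1,0.012,-0.017,0,0,0,0])

```text
clock: 11.55
tcp_pos: [0.6154, -0.1329, 0.0699]
orientation: [0.001, 0.789, -0.614, -0.006]
wrist_force: [0.3, 0.5, -2.2]
finger_gap: 0.0487
```

```bash
python3 - <<'E'
from h import *
go([.6155,-.1330,.0332])
E
```

```text
shift mm [ 0.4 -0.4 36.6] yaw -75.8 tilt fix [0.6 0.5 0. ] tcp [ 0.6154 -0.1329  0.0699] gap 0.0487 F [ 0.3  0.5 -2.2] t 11.55
```

carry_out(moves=[-1,0,0,0.012,0.4,0.3,0,-1,0,0,0.012,0,0,0,-1,0,0,0.006,0,0,0,-1,0,0,0,0,0,0,-1,0,0,0,0,0,0])

```text
clock: 12.18
tcp_pos: [0.6143, -0.1328, 0.0341]
orientation: [0.001, 0.789, -0.615, -0.005]
wrist_force: [-0.9, -0.5, -2.3]
finger_gap: 0.0488
```

```bash
python3 - <<'E'
from h import *
go([.6155,-.1330,.0332])
E
```

```text
shift mm [ 0.5 -1.1  0.9] yaw -75.8 tilt fix [0.5 0.3 0. ] tcp [ 0.6143 -0.1328  0.0341] gap 0.0488 F [-0.9 -0.5 -2.3] t 12.18
```

carry_out(moves=[-1,0.0005,-0.001,0.002,0.4,0.2,0,-1,0,0,0.002,0,0,0,-1,0,0,0.001,0,0,0,-1,0,0,0,0,0,0,-1,0,0,0,0,0,0])

```text
clock: 12.8
tcp_pos: [0.6159, -0.1331, 0.034]
orientation: [-0.001, 0.789, -0.614, 0.001]
wrist_force: [1.1, 0.5, -1.5]
finger_gap: 0.0489
```

carry_out(moves=[-1,0,0,0.002,0,0,0,-1,0,0,0.002,0,0,0,-1,0,0,0.002,0,0,0,-1,0,0,0,0,0,0,-1,0,0,0,0,0,0])

```text
clock: 13.42
tcp_pos: [0.6163, -0.1332, 0.0336]
orientation: [-0.001, 0.789, -0.614, 0.003]
wrist_force: [0.3, 0.2, -2.2]
finger_gap: 0.049
```

carry_out(moves=[0.3,0,0,0,0,0,0,0.6,0,0,0,0,0,0,1,0,0,0,0,0,0,1,0,0,-0.02,0,0,0,1,0,0,-0.04,0,0,0])

```text
clock: 14.05
tcp_pos: [0.6133, -0.1323, 0.0898]
orientation: [0.0, 0.789, -0.614, -0.002]
wrist_force: [0.4, 0.8, 0.9]
finger_gap: 0.0855
```

carry_out(moves=[1,0,0,-0.04,0,0,0,1,0,0,-0.03,0,0,0,1,0,0,0,0,0,0,1,0,0,0,0,0,0,1,0,0,0,0,0,0])

```text
clock: 14.68
tcp_pos: [0.6143, -0.1327, 0.1629]
orientation: [-0.0, 0.789, -0.614, -0.0]
wrist_force: [-0.5, 0.6, -0.9]
finger_gap: 0.0855
```

```bash
python3 - <<'E'
from h import *
s,im,C=grab("wrist")
for c in blobs(mask(im,"yellow"),60):
    p=c[:,0]; x=cv2.boundingRect(c)
    for z in(.064,.014):
        q=pt(C,p,z)[:,:2].astype(np.float32); cc,r=cv2.minEnclosingCircle(q); print(x,z,np.round([*cc,r],4))
go([.4625,.0475,.16],99.9)
E
```

```text
(280, 150, 79, 80) 0.064 [ 0.6275 -0.129   0.0334]
(280, 150, 79, 80) 0.014 [ 0.6137 -0.1324  0.0406]
shift mm [-211.8  102.8    2.9] yaw -75.8 turn about tool z 4.3 tilt fix [0.  0.1 0. ] tcp [ 0.6141 -0.1327  0.1627] gap 0.0857 F [-0.3  1.2 -0. ] t 14.72
```

carry_out(moves=[1,-0.034,0.0165,0,0,0,0,1,-0.042,0.0204,0,0,0,0,1,-0.042,0.0204,0,0,0,0,1,-0.042,0.0204,0,0,0,0,1,-0.036,0.0175,0,0,0,0])

```text
clock: 15.35
tcp_pos: [0.4687, 0.0367, 0.1567]
orientation: [0.002, 0.787, -0.616, -0.004]
wrist_force: [0.4, 0.2, 0.8]
finger_gap: 0.0851
```

carry_out(moves=[1,0,0,0,0,0,4.3,1,0,0,0,0,0,0,1,0,0,0,0,0,0,1,0,0,0,0,0,0,1,0,0,0,0,0,0])

```text
clock: 15.98
tcp_pos: [0.4651, 0.0384, 0.1541]
orientation: [0.003, 0.765, -0.644, -0.007]
wrist_force: [0.4, -0.0, -0.4]
finger_gap: 0.0856
```

```bash
python3 - <<'E'
from h import *
s,im,C=grab("wrist")
for c in blobs(mask(im,"green"),60):
    p=c[:,0]; x=cv2.boundingRect(c)
    for z in(.056,.014):
        q=pt(C,p,z)[:,:2].astype(np.float32); rr=cv2.minAreaRect(q);print(x,z,np.round([*rr[0],*rr[1],rr[2]],4))
go([.4625,.0475,.10],99.9)
E
```

```text
(285, 176, 44, 61) 0.056 [0.4622 0.0489 0.052  0.035  9.9698]
(285, 176, 44, 61) 0.014 [0.4469 0.0485 0.0615 0.0414 9.9697]
(376, 0, 86, 72) 0.056 [ 6.00700e-01 -6.20000e-03  4.38000e-02  5.55000e-02  1.84894e+01]
(376, 0, 86, 72) 0.014 [ 6.10700e-01 -1.67000e-02  5.18000e-02  6.57000e-02  1.84894e+01]
shift mm [-9.1  0.3 54.2] yaw -80.2 turn about tool z -0.1 tilt fix [0.8 0.3 0. ] tcp [0.4651 0.0384 0.1542] gap 0.0850 F [0.5 0.1 1. ] t 16.02
```

carry_out(moves=[1,-0.0095,0.0005,0.02,0.4,0.1,0,1,0,0,0.035,0,0,0,1,0,0,0.025,0,0,0,1,0,0,0,0,0,0,1,0,0,0,0,0,0])

```text
clock: 16.65
tcp_pos: [0.4647, 0.0471, 0.0738]
orientation: [0.0, 0.764, -0.645, -0.002]
wrist_force: [0.6, -0.6, 0.8]
finger_gap: 0.0851
```

```bash
python3 - <<'E'
from h import *
go([.4623,.048,.026],99.9)
E
```

```text
shift mm [-1.1  2.  47.8] yaw -80.3 turn about tool z -0.2 tilt fix [0.2 0.2 0. ] tcp [0.4647 0.0471 0.0738] gap 0.0851 F [ 0.6 -0.6  0.8] t 16.65
```

carry_out(moves=[1,-0.001,0.002,0.02,0.1,0.1,-0.2,1,0,0,0.016,0,0,0,1,0,0,0.008,0,0,0,1,0,0,0,0,0,0,1,0,0,0,0,0,0])

```text
clock: 17.27
tcp_pos: [0.4677, 0.0472, 0.0344]
orientation: [-0.003, 0.766, -0.643, 0.003]
wrist_force: [0.1, -0.6, 0.2]
finger_gap: 0.0854
```

```bash
python3 - <<'E'
from h import *
go([.4623,.048,.026],99.9)
E
```

```text
shift mm [-1.7  5.3  8.3] yaw -80.1 turn about tool z 0.0 tilt fix [-0.5 -0.   0. ] tcp [0.4677 0.0472 0.0344] gap 0.0854 F [ 0.1 -0.6  0.2] t 17.27
```

carry_out(moves=[1,-0.0015,0.0045,0.006,-0.3,0,0,1,0,0,0.002,0,0,0,-1,0,0,0,0,0,0,-1,0,0,0,0,0,0,-1,0,0,0,0,0,0])

```text
clock: 17.9
tcp_pos: [0.4636, 0.0479, 0.027]
orientation: [-0.001, 0.766, -0.643, 0.002]
wrist_force: [0.1, 0.3, -0.1]
finger_gap: 0.0356
```

carry_out(moves=[-1,0,0,0,0,0,0,-1,0,0,-0.02,0,0,0,-1,0,0,-0.03,0,0,0,-1,0,0,0,0,0,0,-1,0,0,0,0,0,0])

```text
clock: 18.52
tcp_pos: [0.462, 0.048, 0.0767]
orientation: [-0.0, 0.766, -0.643, 0.001]
wrist_force: [-0.5, -0.5, -1.4]
finger_gap: 0.0356
```

```bash
python3 - <<'E'
from h import *
go([.6258,-.0143,.07],108.7)
E
```

```text
shift mm [  89.5 -150.6    6.9] yaw -80.1 turn about tool z -8.8 tilt fix [-0.1 -0.   0. ] tcp [0.462  0.048  0.0767] gap 0.0356 F [-0.5 -0.5 -1.4] t 18.52
```

carry_out(moves=[-1,0.018,-0.03,0,0,0,0,-1,0.021,-0.0355,0,0,0,0,-1,0.021,-0.0355,0,0,0,0,-1,0.021,-0.035,0,0,0,0,-1,0.008,-0.014,0,0,0,-4])

```text
clock: 19.15
tcp_pos: [0.6242, -0.0145, 0.0688]
orientation: [0.002, 0.788, -0.615, -0.004]
wrist_force: [-0.1, -0.6, -1.3]
finger_gap: 0.0353
```

```bash
python3 - <<'E'
from h import *
go([.627,-.0143,.031],108.7)
s,im,C=grab("wrist","w3")
for c in blobs(mask(im,"green"),60):
    p=c[:,0]; x=cv2.boundingRect(c)
    for z in(.056,.014):
        q=pt(C,p,z)[:,:2].astype(np.float32); rr=cv2.minAreaRect(q);print(x,z,np.round([*rr[0],*rr[1],rr[2]],4))
E
```

```text
shift mm [ 0.6 -3.  37.8] yaw -75.9 turn about tool z -4.6 tilt fix [0.5 0.2 0. ] tcp [ 0.6242 -0.0145  0.0688] gap 0.0353 F [-0.1 -0.6 -1.3] t 19.15
(274, 249, 92, 112) 0.056 [ 0.5925 -0.0222  0.0769  0.0511 14.0712]
(274, 249, 92, 112) 0.014 [ 0.5605 -0.03    0.0991  0.0659 14.0711]
(263, 161, 104, 87) 0.056 [ 6.51400e-01 -6.10000e-03  4.69000e-02  4.97000e-02  1.87436e+01]
(263, 161, 104, 87) 0.014 [ 6.36400e-01 -9.20000e-03  6.05000e-02  6.41000e-02  1.87436e+01]
```

carry_out(moves=[-1,0.0005,-0.003,0.008,0.3,0.1,-4.6,-1,0,0,0.008,0,0,0,-1,0,0,0.004,0,0,0,-1,0,0,0,0,0,0,-1,0,0,0,0,0,0])

```text
clock: 19.82
tcp_pos: [0.6244, -0.0138, 0.0437]
orientation: [0.002, 0.812, -0.583, -0.005]
wrist_force: [0.9, 0.5, -0.8]
finger_gap: 0.0356
```

```bash
python3 - <<'E'
from h import *
go([.627,-.0143,.031],108.7)
E
```

```text
shift mm [ 1.3 -2.4 12.6] yaw -71.4 turn about tool z -0.1 tilt fix [0.5 0.3 0. ] tcp [ 0.6244 -0.0138  0.0437] gap 0.0356 F [ 0.9  0.5 -0.8] t 19.82
```

carry_out(moves=[-1,0.001,-0.0024,0.007,0.3,0.2,0,-1,0,0,0.004,0,0,0,-1,0,0,0.002,0,0,0,-1,0,0,0.002,0,0,0,-1,0,0,0,0,0,0])

```text
clock: 20.45
tcp_pos: [0.6278, -0.0141, 0.0317]
orientation: [0.0, 0.812, -0.584, -0.0]
wrist_force: [-0.1, -0.0, -1.6]
finger_gap: 0.0357
```

```bash
python3 - <<'E'
from h import *
go([.627,-.0143,.031],108.7)
E
```

```text
shift mm [-0.   0.9  0.7] yaw -71.4 turn about tool z -0.1 tilt fix [ 0. -0. -0.] tcp [ 0.6278 -0.0141  0.0317] gap 0.0357 F [-0.1 -0.  -1.6] t 20.45
```

carry_out(moves=[-1,0,0,0.002,0,0,0,-1,0,0,0.002,0,0,0,-1,0,0,0.002,0,0,0,-1,0,0,0,0,0,0,-1,0,0,0,0,0,0])

```text
clock: 21.08
tcp_pos: [0.6283, -0.0141, 0.0311]
orientation: [-0.0, 0.812, -0.584, 0.001]
wrist_force: [0.1, 0.5, -0.9]
finger_gap: 0.0353
```

In contact at z 0.031 as expected, so I release.

carry_out(moves=[0.2,0,0,0,0,0,0,0.4,0,0,0,0,0,0,0.6,0,0,0,0,0,0,0.6,0,0,-0.02,0,0,0,0.6,0,0,-0.04,0,0,0])

```text
clock: 21.7
tcp_pos: [0.6251, -0.0137, 0.087]
orientation: [0.002, 0.812, -0.584, -0.003]
wrist_force: [0.2, -0.3, 0.5]
finger_gap: 0.0685
```

carry_out(moves=[1,0,0,-0.05,0,0,0,1,0,0,-0.05,0,0,0,1,0,0,-0.02,0,0,0,1,0,0,0,0,0,0,1,0,0,0,0,0,0])

```text
clock: 22.32
tcp_pos: [0.6269, -0.0139, 0.2125]
orientation: [0.001, 0.812, -0.584, -0.001]
wrist_force: [-0.3, -0.1, 0.8]
finger_gap: 0.0858
```

```bash
python3 - <<'E'
from h import *
s,im,C=grab("wrist","w4")
s,im,C=grab("top"); 
cv2.imwrite("pics/t2.png",cv2.resize(im[180:270,110:220,::-1],None,fx=6,fy=6,interpolation=cv2.INTER_CUBIC))
s,im,C=grab("scene")
cv2.imwrite("pics/s2.png",cv2.resize(im[90:190,340:450,::-1],None,fx=6,fy=6,interpolation=cv2.INTER_CUBIC))
go([.45,.2,.22])
E
```

```text
shift mm [-259.    99.2   -7.4] yaw -71.4 tilt fix [0.2 0.1 0. ] tcp [ 0.6265 -0.0139  0.212 ] gap 0.0855 F [-0.2  0.5  0.3] t 22.48
```

View pics/w4.png

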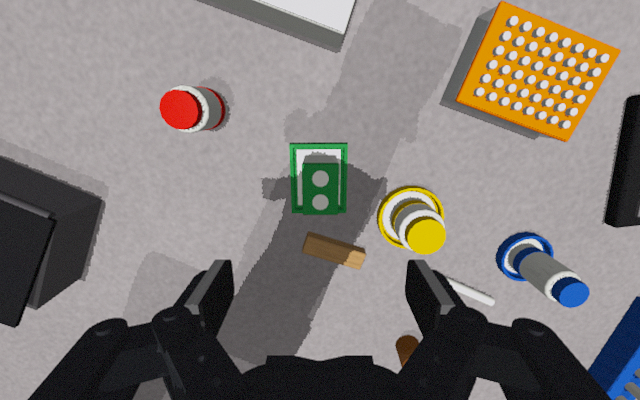

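View pics/s2.png

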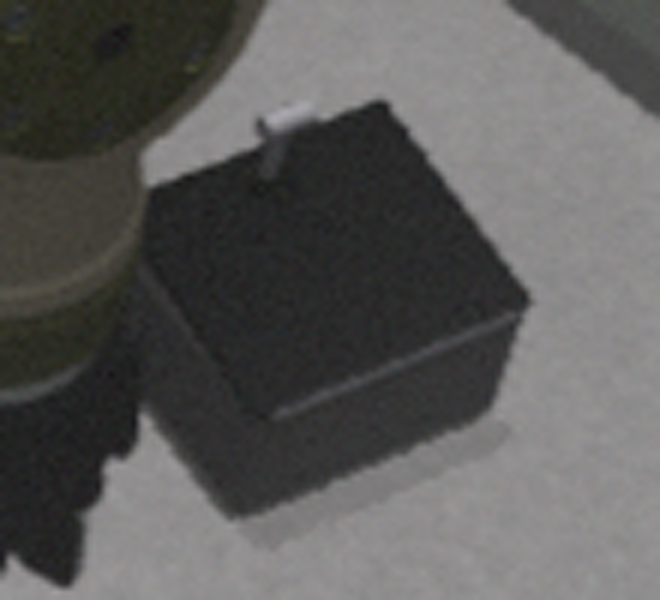

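The wrist view shows the cassette square in its tray at (320,180), and the bottle and jar standing in their dishes. The scene crop shows the handle bar at crop (288,120) and the lid slightly raised.

```bash
cat >> h.py <<'E'
def tri(obs):
    """obs: list of (C,(u,v)); nearest point to the rays, and rms miss"""
    A=np.zeros((3,3));b=np.zeros(3);L=[]
    for (K,Rm,o),uv in obs:
        d=Rm@np.linalg.inv(K)@[*uv,1]; d/=np.linalg.norm(d); P=np.eye(3)-np.outer(d,d); A+=P; b+=P@o; L.append((P,o))
    x=np.linalg.solve(A,b); return x,[np.linalg.norm(P@(x-o)) for P,o in L]
E
python3 - <<'E'
from h import *
T=cam("top");S=cam("scene")
f=lambda x,y:(120+x/6,180+y/6)
h,e=tri([(T,f(245,368)),(S,(340+288/6,90+120/6))]); print("handle",h.round(4),np.round(e,4))
hp=pt(T,[f(158,74),f(548,106)],.072); print("hinge",hp.round(4)); d=hp[0]-hp[1]; print("y-axis yaw",np.degrees(np.arctan2(d[1],d[0])), np.linalg.norm(d))
fc=pt(T,[f(68,413),f(495,460)],.08); print("front",fc.round(4), np.linalg.norm(fc[0]-fc[1]))
d=fc[0]-fc[1]; print("front yaw",np.degrees(np.arctan2(d[1],d[0])))
b=px(T,[[.4677,.3,.0]]);print(b)
# lid front corners triangulated (scene crop: right-bottom? ) 
for n,a,c in(("hingeL(+y)",f(158,74),(340+527/6,90+302/6)),("hingeR",f(548,106),(340+268/6,90+417/6)),("frontL",f(68,413),(340+383/6,90+102/6))):
    x,e=tri([(T,a),(S,c)]);print(n,x.round(4),np.round(e,4))
E
```

```text
handle [0.4275 0.3065 0.1276] [0.0001 0.0001]
hinge [[0.5362 0.3622 0.072 ]
 [0.5222 0.225  0.072 ]]
y-axis yaw 84.18710897181309 0.13789228957327906
front [[0.4173 0.383  0.08  ]
 [0.3984 0.2376 0.08  ]] 0.14663757564207566
front yaw 82.59582796159762
[[185.13105779 227.68649363]]
hingeL(+y) [0.5357 0.3612 0.074 ] [0.0002 0.0002]
hingeR [0.5217 0.2243 0.0753] [0.0002 0.0002]
frontL [0.4168 0.3783 0.0927] [0.0008 0.0008]
```

```bash
python3 - <<'E'
from h import *
go([.4275,.3065,.2],83.5)
E
```

```text
shift mm [-367.1   86.5   12.7] yaw -71.4 turn about tool z 25.1 tilt fix [0.2 0.1 0. ] tcp [ 0.6265 -0.0139  0.212 ] gap 0.0855 F [-0.2  0.5  0.3] t 22.48
```

carry_out(moves=[1,-0.05,0.0118,0,0,0,0,1,-0.058,0.0137,0,0,0,0,1,-0.058,0.0137,0,0,0,0,1,-0.058,0.0137,0,0,0,0,1,-0.058,0.0137,0,0,0,0])

```text
clock: 23.1
tcp_pos: [0.4701, 0.2348, 0.2057]
orientation: [0.004, 0.809, -0.587, -0.005]
wrist_force: [0.3, 0.0, 0.2]
finger_gap: 0.0853
```

carry_out(moves=[1,-0.05,0.0118,0,0,0,0,1,0,0,0,0,0,8.4,1,0,0,0,0,0,8.4,1,0,0,0,0,0,8.3,1,0,0,0,0,0,0])

```text
clock: 23.72
tcp_pos: [0.4641, 0.1477, 0.2009]
orientation: [-0.02, 0.732, -0.679, -0.056]
wrist_force: [-0.7, 0.5, 0.2]
finger_gap: 0.0854
```

```bash
python3 - <<'E'
from h import *
go([.4275,.3065,.2],83.5)
s,im,C=grab("wrist","w5")
print("pred handle",px(C,[[.4275,.3065,.1276]]))
E
```

```text
shift mm [-160.    24.1   19.6] yaw -85.8 turn about tool z 10.7 tilt fix [2.7 6.3 0.1] tcp [0.4641 0.1477 0.2009] gap 0.0854 F [-0.7  0.5  0.2] t 23.73
pred handle [[133.20554186 234.14418033]]
```

View pics/w5.png

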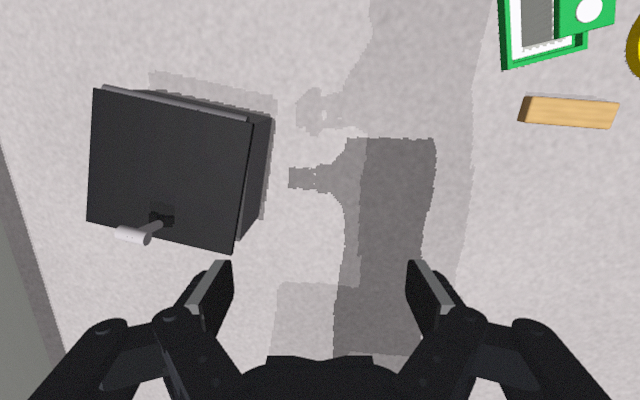

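Handle seen at about (133,235), matching the prediction (133,234). The turn pushed the TCP off course, so I check the joints.

```bash
python3 - <<'E'
from h import *
s=env.get_state();print(s["joint_pos"].round(3),s["qvel"].round(3),np.round(s["tau"],1))
E
```

```text
[ 0.079  0.188 -0.226  1.203  0.11   3.141] [ 0.036 -0.001  0.01   0.003  0.002 -0.001] [ -0.9 -39.9  28.8   0.4   0.3   0. ]
```

carry_out(moves=[1,0,0,0,2.7,6.3,0,1,0,0,0,0,0,0,1,0,0,0,0,0,0,1,0,0,0,0,0,0,1,0,0,0,0,0,0])

```text
clock: 24.4
tcp_pos: [0.4648, 0.1342, 0.1993]
orientation: [-0.004, 0.744, -0.669, -0.007]
wrist_force: [0.6, 0.4, -0.8]
finger_gap: 0.0855
```

```bash
python3 - <<'E'
from h import *
s=env.get_state();print(s["joint_pos"].round(3),s["qvel"].round(3),np.round(s["tau"],1)); go([.4275,.3065,.2],83.5)
E
```

```text
[ 0.105  0.157 -0.263  1.154  0.016  3.141] [0.004 0.004 0.005 0.003 0.008 0.001] [  0.1 -38.2  28.9   0.    0.1  -0. ]
shift mm [-175.3   18.9    2.1] yaw -83.9 turn about tool z 12.6 tilt fix [0.2 0.9 0. ] tcp [0.4648 0.1342 0.1993] gap 0.0855 F [ 0.6  0.4 -0.8] t 24.40
```

Joint 6 sits at its limit (3.14). I use the other half turn: about −167° about tool z.

carry_out(moves=[1,0,0,0,0,0,-10.5,1,0,0,0,0,0,-10.5,1,0,0,0,0,0,-10.5,1,0,0,0,0,0,-10.5,1,0,0,0,0,0,-10.5])

```text
clock: 25.02
tcp_pos: [0.4655, 0.1346, 0.199]
orientation: [-0.007, 0.966, -0.26, -0.005]
wrist_force: [0.2, 0.4, 0.9]
finger_gap: 0.0855
```

carry_out(moves=[1,0,0,0,0,0,-10.5,1,0,0,0,0,0,-10.5,1,0,0,0,0,0,-10.5,1,0,0,0,0,0,-10.5,1,0,0,0,0,0,-10.5])

```text
clock: 25.65
tcp_pos: [0.4661, 0.1349, 0.1987]
orientation: [-0.01, 0.979, 0.205, -0.002]
wrist_force: [-0.5, -0.7, -0.0]
finger_gap: 0.0856
```

carry_out(moves=[1,0,0,0,0,0,-10.5,1,0,0,0,0,0,-10.5,1,0,0,0,0,0,-10.5,1,0,0,0,0,0,-10.5,1,0,0,0,0,0,-10.5])

```text
clock: 26.28
tcp_pos: [0.4667, 0.1352, 0.1984]
orientation: [-0.011, 0.781, 0.625, 0.003]
wrist_force: [-0.7, 0.0, 0.4]
finger_gap: 0.0855
```

```bash
python3 - <<'E'
from h import *
go([.4275,.3065,.19],83.5)
E
```

```text
shift mm [158.4 -75.7  12.4] yaw 77.3 turn about tool z -6.2 tilt fix [-0.8 -1.1  0. ] tcp [0.4667 0.1352 0.1984] gap 0.0855 F [-0.7  0.   0.4] t 26.27
```

carry_out(moves=[1,0.03,-0.0145,0,-0.7,-0.9,0,1,0.034,-0.0165,0,0,0,0,1,0.034,-0.0165,0,0,0,0,1,0.034,-0.0165,0,0,0,0,1,0.024,-0.012,0,0,0,-6.2])

```text
clock: 26.9
tcp_pos: [0.4277, 0.3075, 0.1995]
orientation: [-0.002, 0.746, 0.666, 0.001]
wrist_force: [0.2, -1.0, -0.8]
finger_gap: 0.0854
```

```bash
python3 - <<'E'
from h import *
go([.4275,.3065,.1196],83.5)
s,im,C=grab("wrist","w6")
print("pred",px(C,[[.4275,.3065,.1276]]))
h=cv2.cvtColor(im,cv2.COLOR_RGB2GRAY)
g=np.zeros_like(h);x,y=px(C,[[.4275,.3065,.1276]])[0].astype(int);g[y-60:y+60,x-60:x+60]=h[y-60:y+60,x-60:x+60]
for c in blobs(cv2.inRange(g,130,255)): print(cv2.boundingRect(c),cv2.minAreaRect(c), pt(C,[cv2.minAreaRect(c)[0]],.1296))
E
```

```text
shift mm [-1.3 -0.1 79.9] yaw 83.4 turn about tool z -0.1 tilt fix [-0.  -0.2  0. ] tcp [0.4277 0.3075 0.1995] gap 0.0854 F [ 0.2 -1.  -0.8] t 26.90
pred [[317.66381406 219.86757786]]
(302, 213, 34, 12) ((318.5, 218.5), (11.0, 33.0), 90.0) [[0.42573826 0.30731763 0.1296    ]]
```

View pics/w6.png

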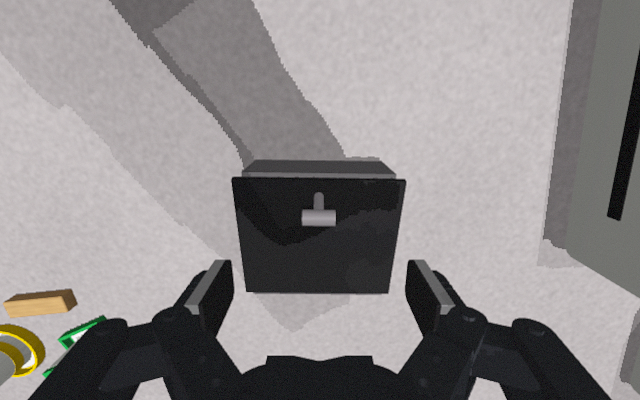

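The handle is at (318,219) as predicted and square to the jaws. Descend and pinch.

carry_out(moves=[0.2,-0.001,0,0.025,0,0,0,0.2,0,0,0.03,0,0,0,0.2,0,0,0.02,0,0,0,0.2,0,0,0,0,0,0,0.2,0,0,0,0,0,0])

```text
clock: 27.58
tcp_pos: [0.4279, 0.3108, 0.1234]
orientation: [-0.003, 0.744, 0.668, 0.003]
wrist_force: [0.2, 0.1, -0.5]
finger_gap: 0.0511
```

```bash
python3 - <<'E'
from h import *
go([.4270,.3067,.1196],83.5)
E
```

```text
shift mm [-4.2 -0.5  3.8] yaw 83.8 turn about tool z 0.3 tilt fix [-0.  -0.4  0. ] tcp [0.4279 0.3108 0.1234] gap 0.0511 F [ 0.2  0.1 -0.5] t 27.57
```

carry_out(moves=[0.2,-0.0042,-0.0005,0.0038,0,-0.3,0.2,0.2,0,0,0,0,0,0,-1,0,0,0,0,0,0,-1,0,0,0,0,0,0,-1,0,0,0,0,0,0], squeeze=30)

```text
clock: 28.2
tcp_pos: [0.4283, 0.3071, 0.1218]
orientation: [-0.001, 0.746, 0.666, 0.003]
wrist_force: [0.6, 0.2, -1.5]
finger_gap: 0.0234
```

```bash
cat > arc.py <<'E'
from h import *
import sys
# hinge centre (x,z in box frame from handle fit), box yaw -6.6
H0=np.array([.4268,.3068,.1276]); yaw=np.radians(-6.6); ex=np.array([np.cos(yaw),np.sin(yaw),0])
Rr=np.hypot(.108,.041); a0=np.pi-np.arctan2(.041,.108)
th0=a0-(np.pi-np.arcsin((H0[2]-.067)/Rr)); hinge=H0-ex*Rr*np.cos(a0-th0); hinge[2]=.067
def handle(th): return hinge+ex*Rr*np.cos(a0-th)+np.array([0,0,Rr*np.sin(a0-th)])
if __name__=="__main__":
    s=env.get_state(); g=s["tcp_pos"]-rot(s).apply([0,0,.008])
    v=g-hinge; th=a0-np.arctan2(v[2],v@ex); print("theta0",th0.round(3),"hinge",hinge.round(4),"theta now",th.round(3),"r err mm",1000*(np.hypot(v[2],v@ex)-Rr))
    n=int(sys.argv[2]); to=float(sys.argv[1]); r=rot(s)
    P=[g]+[handle(t) for t in np.linspace(th,to,n+1)[1:]]
    for i in range(n): print(np.round(1000*r.inv().apply(P[i+1]-P[i]),1))
    go(handle(to)-[0,0,.008],83.4)
E
python3 arc.py 0.7 5
```

```text
theta0 0.189 hinge [0.5245 0.2955 0.067 ] theta now 0.212 r err mm -0.07308584895959758
[-0.4  6.5 -9.2]
[ 0.   7.5 -8.4]
[ 0.   8.2 -7.7]
[ 0.   9.  -6.8]
[ 0.   9.6 -5.9]
shift mm [ -0.4  40.8 -38.1] yaw 83.6 turn about tool z 0.2 tilt fix [ 0.1 -0.3 -0. ] tcp [0.4283 0.3071 0.1218] gap 0.0234 F [ 0.6  0.2 -1.5] t 28.20
```

carry_out(moves=[-1,0,0.0065,-0.009,0,0,0,-1,0,0.0075,-0.0085,0,0,0,-1,0,0.008,-0.0075,0,0,0,-1,0,0.009,-0.007,0,0,0,-1,0,0.0095,-0.006,0,0,0])

```text
clock: 28.82
tcp_pos: [0.4678, 0.302, 0.161]
orientation: [-0.003, 0.745, 0.667, -0.0]
wrist_force: [-1.9, 0.5, -3.2]
finger_gap: 0.0235
```

```bash
python3 arc.py 1.25 5
```

```text
theta0 0.189 hinge [0.5245 0.2955 0.067 ] theta now 0.698 r err mm 1.2922372949042693
[ 0.1 12.1 -4.5]
[-0.  12.  -4.4]
[-0.  12.4 -3. ]
[-0.  12.6 -1.6]
[-0.1 12.7 -0.2]
shift mm [ -0.1  61.8 -13.7] yaw 83.6 turn about tool z 0.2 tilt fix [-0.2 -0.2  0. ] tcp [0.4678 0.302  0.161 ] gap 0.0235 F [-1.9  0.5 -3.2] t 28.82
```

Excellent tracking; continue.

carry_out(moves=[-1,0,0.012,-0.0045,0,0,0,-1,0,0.012,-0.0042,0,0,0,-1,0,0.0124,-0.003,0,0,0,-1,0,0.0126,-0.0016,0,0,0,-1,0,0.0127,-0.0002,0,0,0])

```text
clock: 29.45
tcp_pos: [0.533, 0.2937, 0.1773]
orientation: [-0.002, 0.745, 0.667, -0.0]
wrist_force: [-3.7, -1.6, 0.4]
finger_gap: 0.0227
```

```bash
python3 arc.py 1.75 5
```

```text
theta0 0.189 hinge [0.5245 0.2955 0.067 ] theta now 1.281 r err mm 3.0778512641870814
[ 0.8 10.5  4.3]
[-0.  10.6  2.3]
[-0.  10.3  3.2]
[-0.  10.   4.2]
[-0.   9.5  5.1]
shift mm [ 0.6 51.  19.1] yaw 83.6 turn about tool z 0.2 tilt fix [-0.2 -0.1  0. ] tcp [0.533  0.2937 0.1773] gap 0.0227 F [-3.7 -1.6  0.4] t 29.45
```

carry_out(moves=[-1,0,0.0105,0.003,0,0,0,-1,0,0.0105,0.0025,0,0,0,-1,0,0.0103,0.0032,0,0,0,-1,0,0.01,0.0042,0,0,0,-1,0,0.0095,0.005,0,0,0])

```text
clock: 30.08
tcp_pos: [0.5904, 0.2863, 0.1603]
orientation: [0.0, 0.746, 0.666, 0.002]
wrist_force: [-2.5, -2.0, 2.0]
finger_gap: 0.0228
```

```bash
python3 arc.py 1.75 1
```

```text
theta0 0.189 hinge [0.5245 0.2955 0.067 ] theta now 1.789 r err mm 5.640917229077461
[ 1.6 -6.9  2.3]
shift mm [ 1.6 -6.9  2.3] yaw 83.5 turn about tool z 0.1 tilt fix [ 0.2 -0.1 -0. ] tcp [0.5904 0.2863 0.1603] gap 0.0228 F [-2.5 -2.   2. ] t 30.07
```

carry_out(moves=[-0.2,0,0,0,0,0,0,0,0,0,0,0,0,0,0,0,0,-0.015,0,0,0,0.3,0,0,-0.04,0,0,0,1,0,0,-0.04,0,0,0])

```text
clock: 30.7
tcp_pos: [0.5893, 0.2865, 0.2551]
orientation: [-0.001, 0.746, 0.666, -0.0]
wrist_force: [0.5, 1.3, 0.1]
finger_gap: 0.0721
```

```bash
python3 - <<'E'
from h import *
go([.431,-.2055,.16])
E
```

```text
shift mm [-506.8 -101.9   94.9] yaw 83.5 tilt fix [-0.1 -0.   0. ] tcp [0.5893 0.2865 0.2551] gap 0.0721 F [0.5 1.3 0.1] t 30.70
```

carry_out(moves=[1,-0.045,-0.009,0,0,0,0,1,-0.052,-0.0105,0,0,0,0,1,-0.052,-0.0105,0,0,0,0,1,-0.052,-0.0105,0,0,0,0,1,-0.052,-0.0105,0.01,0,0,0])

```text
clock: 31.32
tcp_pos: [0.5144, 0.0399, 0.2568]
orientation: [0.006, 0.743, 0.67, 0.01]
wrist_force: [1.0, 0.3, 0.3]
finger_gap: 0.0851
```

carry_out(moves=[1,-0.052,-0.0105,0.02,0,0,0,1,-0.052,-0.0105,0.02,0,0,0,1,-0.05,-0.0105,0.02,0,0,0,1,-0.045,-0.009,0.01,0,0,0,1,0,0,0,0,0,0])

```text
clock: 31.95
tcp_pos: [0.455, -0.1621, 0.1909]
orientation: [0.013, 0.743, 0.669, 0.014]
wrist_force: [-0.1, 0.8, 0.3]
finger_gap: 0.0854
```

```bash
python3 - <<'E'
from h import *
s,im,C=grab("wrist","w7")
go([.431,-.2055,.16])
P=px(C,[[.431,-.2055,.054]])[0].round().astype(int); print("pred",P)
h=cv2.cvtColor(im,cv2.COLOR_RGB2GRAY); g=np.full_like(h,255); x,y=P; g[y-45:y+45,x-45:x+45]=h[y-45:y+45,x-45:x+45]
hsv=cv2.cvtColor(im,cv2.COLOR_RGB2HSV)
for t in(45,): 
  for c in blobs(cv2.inRange(g,0,t)):
    (u,v),r=cv2.minEnclosingCircle(c); q,rr=cv2.minEnclosingCircle(pt(C,c[:,0],.054)[:,:2].astype(np.float32)); print(cv2.boundingRect(c),(u,v,r),np.round([*q,rr],4))
E
```

```text
shift mm [-47.  -21.   30.4] yaw 84.0 tilt fix [ 2.2 -0.2 -0. ] tcp [ 0.4556 -0.1609  0.1913] gap 0.0854 F [-0.1  0.3  0.4] t 32.00
pred [269 169]
(250, 156, 30, 30) (264.4756164550781, 170.84146118164062, 14.849180221557617) [ 0.4324 -0.2097  0.0141]
```

View pics/w7.png

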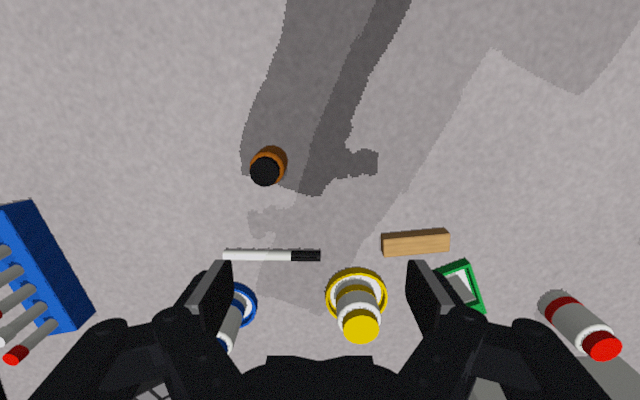

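Vial cap at (264,171), about 4 mm off the top-view estimate. I align above it and look again numerically.

carry_out(moves=[1,-0.025,-0.011,0.01,2.2,-0.2,0,1,-0.025,-0.011,0.02,0,0,0,1,0,0,0,0,0,0,1,0,0,0,0,0,0,1,0,0,0,0,0,0])

```text
clock: 32.62
tcp_pos: [0.4335, -0.2054, 0.1666]
orientation: [0.004, 0.74, 0.672, 0.002]
wrist_force: [0.0, 0.2, 0.7]
finger_gap: 0.0858
```

```bash
cat > vial.py <<'E'
from h import *
s,im,C=grab("wrist")
P=px(C,[[.4315,-.2075,.054]])[0].round().astype(int); print("pred",P)
h=cv2.cvtColor(im,cv2.COLOR_RGB2GRAY); g=np.full_like(h,255); x,y=P; g[max(y-60,0):y+60,x-60:x+60]=h[max(y-60,0):y+60,x-60:x+60]
for c in blobs(cv2.inRange(g,0,45)):
    q,rr=cv2.minEnclosingCircle(pt(C,c[:,0],.054)[:,:2].astype(np.float32)); print(cv2.boundingRect(c),np.round([*q,rr],4)); go([*q,.024])
T=grab("top")
h=cv2.cvtColor(T[1],cv2.COLOR_RGB2GRAY)
E
python3 vial.py
```

```text
pred [317 200]
(299, 185, 31, 32) [ 0.4325 -0.2103  0.0144]
shift mm [ -4.5  -2.  142.7] yaw 84.5 tilt fix [0.5 0.1 0. ] tcp [ 0.4336 -0.2055  0.1667] gap 0.0857 F [0.3 0.  0.9] t 32.67
```

carry_out(moves=[1,-0.0045,-0.002,0.03,0.3,0.1,0,1,0,0,0.04,0,0,0,1,0,0,0.03,0,0,0,1,0,0,0,0,0,0,1,0,0,0,0,0,0])

```text
clock: 33.35
tcp_pos: [0.435, -0.21, 0.0676]
orientation: [0.005, 0.739, 0.674, 0.002]
wrist_force: [0.7, -0.9, 0.9]
finger_gap: 0.0853
```

```bash
python3 - <<'E'
from h import *
go([.4325,-.2100,.024])
E
```

```text
shift mm [-0.1 -2.9 43.6] yaw 84.7 tilt fix [0.5 0.2 0. ] tcp [ 0.435  -0.21    0.0676] gap 0.0853 F [ 0.7 -0.9  0.9] t 33.35
```

carry_out(moves=[1,0,-0.0029,0.018,0.3,0.1,0,1,0,0,0.016,0,0,0,1,0,0,0.006,0,0,0,1,0,0,0,0,0,0,1,0,0,0,0,0,0])

```text
clock: 33.98
tcp_pos: [0.4375, -0.2128, 0.0338]
orientation: [0.008, 0.739, 0.674, 0.002]
wrist_force: [-0.1, -0.5, -0.3]
finger_gap: 0.0851
```

```bash
python3 - <<'E'
from h import *
go([.4325,-.2100,.024])
E
```

```text
shift mm [ 2.4 -5.3  9.7] yaw 84.8 tilt fix [0.8 0.5 0. ] tcp [ 0.4375 -0.2128  0.0338] gap 0.0851 F [-0.1 -0.5 -0.3] t 33.98
```

carry_out(moves=[1,0.002,-0.005,0.007,0.5,0.3,0,1,0,0,0.002,0,0,0,1,0,0,0,0,0,0,1,0,0,0,0,0,0,1,0,0,0,0,0,0])

```text
clock: 34.6
tcp_pos: [0.4329, -0.2106, 0.025]
orientation: [0.003, 0.739, 0.674, 0.001]
wrist_force: [-0.5, 0.0, -0.3]
finger_gap: 0.0853
```

```bash
python3 - <<'E'
from h import *
go([.4325,-.2100,.024])
E
```

```text
shift mm [ 0.6 -0.5  1. ] yaw 84.8 tilt fix [0.4 0.2 0. ] tcp [ 0.4329 -0.2106  0.025 ] gap 0.0853 F [-0.5  0.  -0.3] t 34.60
```

Good. Close and lift; the vial must clear the 66 mm rim.

carry_out(moves=[-1,0,0,0,0,0,0,-1,0,0,0,0,0,0,-1,0,0,0,0,0,0,-1,0,0,0,0,0,0,-1,0,0,0,0,0,0], squeeze=40)

```text
clock: 35.22
tcp_pos: [0.4332, -0.2108, 0.0254]
orientation: [0.004, 0.739, 0.674, 0.001]
wrist_force: [-0.2, 0.3, 0.1]
finger_gap: 0.0321
```

```bash
python3 - <<'E'
from h import *
go([.4325,-.2100,.024])
E
```

```text
shift mm [ 0.7 -0.8  1.4] yaw 84.8 tilt fix [0.4 0.2 0. ] tcp [ 0.4332 -0.2108  0.0254] gap 0.0321 F [-0.2  0.3  0.1] t 35.23
```

carry_out(moves=[-1,0,0,-0.02,0.2,0.1,0,-1,0,0,-0.04,0,0,0,-1,0,0,-0.05,0,0,0,-1,0,0,-0.03,0,0,0,-1,0,0,0,0,0,0])

```text
clock: 35.85
tcp_pos: [0.4314, -0.2096, 0.1677]
orientation: [-0.0, 0.739, 0.674, 0.0]
wrist_force: [-0.2, 0.7, -0.6]
finger_gap: 0.0321
```

```bash
python3 - <<'E'
from h import *
from arc import hinge,ex
b=hinge-.06*ex; print("box origin",b.round(4))
t=b-.012*ex
go([t[0],t[1],.165],83.4)
E
```

```text
box origin [0.4649 0.3024 0.067 ]
shift mm [513.2 -25.3   3.1] yaw 84.8 turn about tool z 1.4 tilt fix [-0. -0.  0.] tcp [ 0.4314 -0.2096  0.1677] gap 0.0321 F [-0.2  0.7 -0.6] t 35.85
```

carry_out(moves=[-1,0.045,-0.0025,0,0,0,0,-1,0.052,-0.0025,0,0,0,0,-1,0.052,-0.0025,0,0,0,0,-1,0.052,-0.0025,0,0,0,0,-1,0.052,-0.0025,0,0,0,0])

```text
clock: 36.48
tcp_pos: [0.4407, 0.0472, 0.1615]
orientation: [-0.003, 0.742, 0.671, -0.002]
wrist_force: [1.5, -0.1, -0.2]
finger_gap: 0.0326
```

carry_out(moves=[-1,0.052,-0.0025,0,0,0,0,-1,0.052,-0.0025,0,0,0,0,-1,0.052,-0.0025,0,0,0,0,-1,0.045,-0.0025,0,0,0,0,-1,0,0,0,0,0,0])

```text
clock: 37.1
tcp_pos: [0.446, 0.2571, 0.1533]
orientation: [-0.005, 0.74, 0.672, -0.006]
wrist_force: [-0.7, -0.2, -0.4]
finger_gap: 0.0328
```

```bash
python3 - <<'E'
from h import *
from arc import hinge,ex
t=hinge-.072*ex
go([t[0],t[1],.165],83.4)
s,im,C=grab("wrist","w8")
E
```

```text
shift mm [ 47.1   2.3 -11.8] yaw 84.5 turn about tool z 1.1 tilt fix [-0.9  0.1 -0. ] tcp [0.446  0.2571 0.1533] gap 0.0328 F [-0.7 -0.2 -0.4] t 37.10
```

View pics/w8.png

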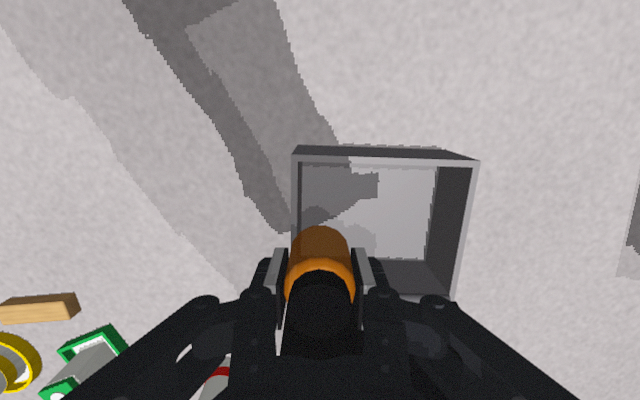

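The lid is clear of view, the box is open, and its front rim corners are at about (293,160) and (479,161). The vial is held upright.

```bash
python3 - <<'E'
from h import *
from arc import hinge,ex
s=env.get_state(); C=cam("wrist",s)
p=pt(C,[(293,159),(479,161)],.066); print(p.round(4), np.linalg.norm(p[0]-p[1])); ey=np.array([-ex[1],ex[0],0])
b=hinge-.06*ex
print("expected corners",(b-.06*ex-.07*ey).round(4),(b-.06*ex+.07*ey).round(4))
E
```

```text
[[0.4003 0.2402 0.066 ]
 [0.4152 0.377  0.066 ]] 0.13760960263090136
expected corners [0.3972 0.2398 0.067 ] [0.4133 0.3788 0.067 ]
```

carry_out(moves=[-1,0.023,0.001,-0.006,-0.8,0.1,0,-1,0.024,0.001,-0.006,0,0,-1,-1,0,0,0,0,0,0,-1,0,0,0,0,0,0,-1,0,0,0,0,0,0])

```text
clock: 37.78
tcp_pos: [0.4501, 0.2959, 0.1603]
orientation: [-0.001, 0.737, 0.676, -0.007]
wrist_force: [0.5, -0.7, -0.8]
finger_gap: 0.0323
```

```bash
python3 - <<'E'
from h import *
from arc import hinge,ex
t=hinge-.072*ex
go([t[0],t[1],.0304],83.4)
E
```

```text
shift mm [  9.2   3.6 129.8] yaw 85.1 turn about tool z 1.7 tilt fix [-0.6  0.5 -0. ] tcp [0.4501 0.2959 0.1603] gap 0.0323 F [ 0.5 -0.7 -0.8] t 37.77
```

Box pose confirmed. Finish the alignment, then descend.

carry_out(moves=[-1,0.009,0.0036,0.01,-0.4,0.3,1.7,-1,0,0,0.02,0,0,0,-1,0,0,0.01,0,0,0,-1,0,0,0,0,0,0,-1,0,0,0,0,0,0])

```text
clock: 38.4
tcp_pos: [0.4545, 0.3011, 0.1196]
orientation: [0.0, 0.749, 0.663, -0.003]
wrist_force: [0.8, 0.6, 0.2]
finger_gap: 0.0327
```

```bash
python3 - <<'E'
from h import *
go([.4530,.3036,.0304],83.4)
E
```

```text
shift mm [ 2.6 -1.5 89.2] yaw 83.0 turn about tool z -0.4 tilt fix [-0.2  0.2 -0. ] tcp [0.4545 0.3011 0.1196] gap 0.0327 F [0.8 0.6 0.2] t 38.40
```

carry_out(moves=[-1,0.002,-0.001,0.02,0,0.1,0,-1,0,0,0.025,0,0,0,-1,0,0,0.02,0,0,0,-1,0,0,0.008,0,0,0,-1,0,0,0,0,0,0])

```text
clock: 39.02
tcp_pos: [0.4569, 0.3044, 0.0491]
orientation: [0.001, 0.749, 0.663, 0.002]
wrist_force: [-0.4, -1.1, -0.4]
finger_gap: 0.0327
```

```bash
python3 - <<'E'
from h import *
go([.4530,.3036,.0304],83.4)
E
```

```text
shift mm [-1.3 -3.9 18.7] yaw 83.0 turn about tool z -0.4 tilt fix [ 0.2 -0.1 -0. ] tcp [0.4569 0.3044 0.0491] gap 0.0327 F [-0.4 -1.1 -0.4] t 39.02
```

carry_out(moves=[-1,-0.001,-0.002,0.01,0.2,0,0,-1,0,0,0.005,0,0,0,-1,0,0,0.002,0,0,0,-1,0,0,0.001,0,0,0,-1,0,0,0,0,0,0])

```text
clock: 39.65
tcp_pos: [0.4563, 0.3044, 0.0321]
orientation: [-0.0, 0.749, 0.663, 0.002]
wrist_force: [0.4, -0.9, -0.6]
finger_gap: 0.0325
```

carry_out(moves=[-1,0,0,0.002,0,0,0,-1,0,0,0.002,0,0,0,-1,0,0,0.002,0,0,0,-1,0,0,0,0,0,0,-1,0,0,0,0,0,0])

```text
clock: 40.28
tcp_pos: [0.457, 0.3048, 0.0312]
orientation: [0.001, 0.749, 0.663, 0.004]
wrist_force: [-0.1, -0.8, -0.7]
finger_gap: 0.0325
```

carry_out(moves=[0,0,0,0,0,0,0,0.2,0,0,0,0,0,0,0.2,0,0,0,0,0,0,0.2,0,0,-0.02,0,0,0,0.2,0,0,-0.04,0,0,0])

```text
clock: 40.9
tcp_pos: [0.454, 0.3032, 0.088]
orientation: [-0.001, 0.749, 0.663, -0.0]
wrist_force: [1.7, -0.0, 0.2]
finger_gap: 0.0512
```

carry_out(moves=[0.2,0,0,-0.06,0,0,0,0.2,0,0,-0.06,0,0,0,0.2,0,0,-0.06,0,0,0,0.2,0,0,-0.02,0,0,0,0.2,0,0,0,0,0,0])

```text
clock: 41.52
tcp_pos: [0.4547, 0.3032, 0.2967]
orientation: [0.0, 0.749, 0.663, 0.002]
wrist_force: [0.1, -0.1, -0.4]
finger_gap: 0.0512
```

```bash
python3 - <<'E'
from h import *
from arc import handle
s,im,C=grab("wrist","w9")
go([.5893,.2865,.25],83.4)
E
```

```text
shift mm [ -0.2 135.9  45.9] yaw 83.0 turn about tool z -0.4 tilt fix [ 0.1 -0.1 -0. ] tcp [0.4543 0.3031 0.2957] gap 0.0513 F [0.  0.1 0. ] t 41.58
```

View pics/w9.png

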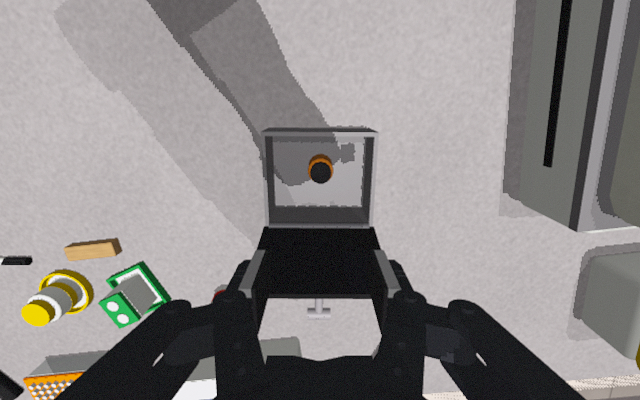

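The vial stands upright in the box, cap at (320,170). The handle is behind the lid at (319,313).

```bash
python3 - <<'E'
from h import *
s=env.get_state();C=cam("wrist",s)
print(pt(C,[(319,313)],.172).round(4), px(C,[[.5904,.2863,.1683]]))
E
```

```text
[[0.5764 0.288  0.172 ]] [[319.03441306 321.88785015]]
```

carry_out(moves=[0.2,0,0.03,0,0,0,-0.4,0.2,0,0.038,0,0,0,0,0.2,0,0.038,0.01,0,0,0,0.2,0,0.03,0.02,0,0,0,0.2,0,0,0,0,0,0])

```text
clock: 42.2
tcp_pos: [0.5892, 0.286, 0.2536]
orientation: [-0.003, 0.746, 0.666, -0.006]
wrist_force: [-0.0, 0.3, 0.7]
finger_gap: 0.0514
```

```bash
python3 - <<'E'
from h import *
go([.5904,.2863,.1603],83.4)
E
```

```text
shift mm [ 0.9  2.3 93.2] yaw 83.5 turn about tool z 0.1 tilt fix [-0.7  0.2 -0. ] tcp [0.5892 0.286  0.2536] gap 0.0514 F [-0.   0.3  0.7] t 42.20
```

```bash
python3 - <<'E'
from h import *
s,im,C=grab("wrist","w10")
P=px(C,[[.577,.288,.170],[.5904,.2863,.1683]]); print(P)
x,y=P[0].astype(int)
cv2.imwrite("pics/w10c.png",cv2.resize(im[max(y-60,0):y+60,x-80:x+80,::-1],None,fx=4,fy=4)); print(x-80,max(y-60,0))
E
```

```text
[[320.68689928 200.29340484]
 [320.45073772 216.27204957]]
240 140
```

View pics/w10c.png

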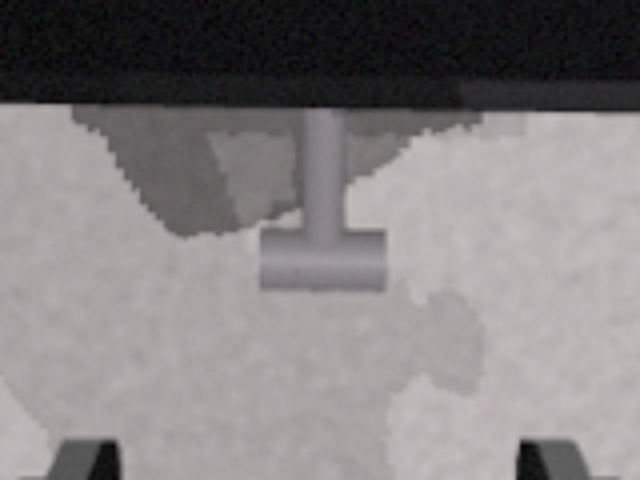

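Bar centre at (320.5,205) in the full wrist image. I triangulate it with the previous view.

```bash
python3 - <<'E'
from h import *
from arc import hinge,ex,Rr,a0
s=env.get_state();C=cam("wrist",s)
s9=dict(s); r=R.from_euler('xz',[180,83.0],degrees=True).as_quat(); s9["orientation"]=[r[3],*r[:3]]; s9["tcp_pos"]=np.array([.4543,.3031,.2957])
x,e=tri([(C,(320.5,205)),(cam("wrist",s9),(319,313))]); print(x.round(4),e); 
for z in(.165,.17,.175):
    p=pt(C,[(320.5,205)],z)[0]; v=p-hinge; print(p.round(4),"r err",np.hypot(v@ex,v[2])-Rr,"th",a0-np.arctan2(v[2],v@ex))
go([.5815,.287,.160],83.4)
E
```

```text
[0.5824 0.2872 0.1638] [np.float64(0.00031818838219595095), np.float64(0.00031818838219595073)]
[0.582  0.2876 0.165 ] r err -0.0016118497193703951 th 1.7428367906461764
[0.5804 0.2878 0.17  ] r err 0.0019317962283160461 th 1.709288068287842
[0.5788 0.2879 0.175 ] r err 0.005599817931649292 th 1.6777375653417488
shift mm [ 0.2 -5.9 95. ] yaw 83.5 turn about tool z 0.1 tilt fix [-0.7  0.2 -0. ] tcp [0.5885 0.2863 0.2549] gap 0.0511 F [-0.9  0.5 -0.5] t 42.25
```

carry_out(moves=[0.2,0.001,-0.0065,0.02,-0.5,0.2,0,0.2,0,0,0.03,0,0,0,0.2,0,0,0.02,0,0,0,0.2,0,0,0,0,0,0,0.2,0,0,0,0,0,0])

```text
clock: 42.88
tcp_pos: [0.5764, 0.2893, 0.1844]
orientation: [-0.002, 0.745, 0.667, -0.002]
wrist_force: [0.6, -0.4, -0.3]
finger_gap: 0.0514
```

```bash
python3 - <<'E'
from h import *
go([.581,.2875,.159],83.4)
E
```

```text
shift mm [-1.3  4.9 25.4] yaw 83.7 turn about tool z 0.3 tilt fix [-0.3  0.  -0. ] tcp [0.5764 0.2893 0.1844] gap 0.0514 F [ 0.6 -0.4 -0.3] t 42.88
```

carry_out(moves=[0.2,-0.001,0.004,0.015,-0.2,0,0.2,0.2,0,0,0.009,0,0,0,0.2,0,0,0,0,0,0,0.2,0,0,0,0,0,0,0.2,0,0,0,0,0,0])

```text
clock: 43.5
tcp_pos: [0.5813, 0.2882, 0.161]
orientation: [0.0, 0.746, 0.666, 0.001]
wrist_force: [0.4, 0.1, -0.1]
finger_gap: 0.0516
```

```bash
python3 - <<'E'
from h import *
go([.581,.2875,.159],83.4)
E
```

```text
shift mm [-0.8 -0.2  2. ] yaw 83.5 turn about tool z 0.1 tilt fix [ 0.1 -0.1 -0. ] tcp [0.5813 0.2882 0.161 ] gap 0.0516 F [ 0.4  0.1 -0.1] t 43.50
```

carry_out(moves=[-1,-0.0005,0,0.002,0,0,0,-1,0,0,0,0,0,0,-1,0,0,0,0,0,0,-1,0,0,0,0,0,0,-1,0,0,0,0,0,0], squeeze=30)

```text
clock: 44.12
tcp_pos: [0.5814, 0.2873, 0.1592]
orientation: [0.001, 0.746, 0.666, 0.001]
wrist_force: [-0.5, -0.7, -0.1]
finger_gap: 0.0234
```

```bash
python3 arc.py 1.2 5
```

```text
theta0 0.189 hinge [0.5245 0.2955 0.067 ] theta now 1.729 r err mm -0.05592816588217975
[  1.7 -10.9  -5.6]
[  0.  -11.4  -4.4]
[  0.  -11.8  -3.1]
[  0.  -12.1  -1.9]
[  0.  -12.2  -0.6]
shift mm [  1.7 -58.4 -15.5] yaw 83.5 turn about tool z 0.1 tilt fix [ 0.1 -0.  -0. ] tcp [0.5814 0.2873 0.1592] gap 0.0234 F [-0.5 -0.7 -0.1] t 44.12
```

carry_out(moves=[-1,0,-0.011,-0.0055,0,0,0,-1,0,-0.0114,-0.0044,0,0,0,-1,0,-0.0118,-0.0031,0,0,0,-1,0,-0.012,-0.0019,0,0,0,-1,0,-0.0122,-0.0006,0,0,0])

```text
clock: 44.75
tcp_pos: [0.5207, 0.295, 0.1749]
orientation: [0.001, 0.746, 0.666, 0.002]
wrist_force: [3.1, 2.8, -6.2]
finger_gap: 0.0229
```

```bash
python3 arc.py 0.65 5
```

```text
theta0 0.189 hinge [0.5245 0.2955 0.067 ] theta now 1.175 r err mm 0.39596527035797024
[  0.9 -12.1   1.4]
[  0.  -11.9   2.2]
[  0.  -11.6   3.5]
[  0.  -11.2   4.7]
[  0.  -10.6   5.8]
shift mm [  1.  -57.5  17.6] yaw 83.5 turn about tool z 0.1 tilt fix [ 0.2 -0.1 -0. ] tcp [0.5207 0.295  0.1749] gap 0.0229 F [ 3.1  2.8 -6.2] t 44.75
```

carry_out(moves=[-1,0,-0.012,0.001,0,0,0,-1,0,-0.0119,0.0022,0,0,0,-1,0,-0.0116,0.0035,0,0,0,-1,0,-0.0112,0.0047,0,0,0,-1,0,-0.0106,0.0058,0,0,0])

```text
clock: 45.38
tcp_pos: [0.4616, 0.3027, 0.1581]
orientation: [0.002, 0.746, 0.666, 0.005]
wrist_force: [4.6, 1.4, -1.9]
finger_gap: 0.0232
```

```bash
python3 arc.py 0.2 5
```

```text
theta0 0.189 hinge [0.5245 0.2955 0.067 ] theta now 0.639 r err mm 2.138956711442291
[ 0.1 -7.2  7.6]
[-0.  -7.8  6.5]
[-0.  -7.2  7.1]
[-0.  -6.6  7.7]
[-0.  -5.9  8.3]
shift mm [  0.  -34.8  37.2] yaw 83.5 turn about tool z 0.1 tilt fix [ 0.5 -0.3 -0. ] tcp [0.4616 0.3027 0.1581] gap 0.0232 F [ 4.6  1.4 -1.9] t 45.38
```

carry_out(moves=[-1,0,-0.0072,0.0076,0.3,-0.2,0,-1,0,-0.0078,0.0065,0,0,0,-1,0,-0.0072,0.0071,0,0,0,-1,0,-0.0066,0.0077,0,0,0,-1,0,-0.0059,0.0083,0,0,0])

```text
clock: 46.0
tcp_pos: [0.4238, 0.3075, 0.1204]
orientation: [0.001, 0.746, 0.666, 0.002]
wrist_force: [3.6, 1.2, 2.4]
finger_gap: 0.0232
```

```bash
python3 arc.py 0.0 4
```

```text
theta0 0.189 hinge [0.5245 0.2955 0.067 ] theta now 0.182 r err mm 3.0571638335541715
[-0.4 -0.   6.1]
[-0.  -2.4  4.6]
[-0.  -2.2  4.8]
[-0.  -2.   4.8]
shift mm [-0.4 -6.7 20.4] yaw 83.5 turn about tool z 0.1 tilt fix [ 0.2 -0.2 -0. ] tcp [0.4238 0.3075 0.1204] gap 0.0232 F [3.6 1.2 2.4] t 46.00
```

carry_out(moves=[-1,0,0,0.006,0,0,0,-1,0,-0.0022,0.005,0,0,0,-1,0,-0.002,0.005,0,0,0,-1,0,-0.001,0.005,0,0,0,-1,0,0,0.003,0,0,0])

```text
clock: 46.62
tcp_pos: [0.4139, 0.309, 0.0977]
orientation: [-0.002, 0.745, 0.667, 0.001]
wrist_force: [-10.0, -5.8, 38.8]
finger_gap: 0.0229
```

carry_out(moves=[-1,0,0,0.004,0,0,0,-1,0,0,0.004,0,0,0,-1,0,0,0.004,0,0,0,-1,0,0,0.004,0,0,0,-1,0,0,0.002,0,0,0])

```text
clock: 47.25
tcp_pos: [0.414, 0.3089, 0.0982]
orientation: [0.0, 0.745, 0.667, 0.006]
wrist_force: [-3.8, -0.0, 12.5]
finger_gap: 0.0232
```

```bash
python3 arc.py 0.0 1
```

```text
theta0 0.189 hinge [0.5245 0.2955 0.067 ] theta now -0.025 r err mm 2.5396253311829877
[-0.5  3.4 -1.8]
shift mm [-0.6  3.3 -1.8] yaw 83.7 turn about tool z 0.3 tilt fix [ 0.5 -0.5 -0. ] tcp [0.414  0.3089 0.0982] gap 0.0232 F [-3.8 -0.  12.5] t 47.25
```

The lid hits its stop at the expected shut height. I release, rise, and check.

carry_out(moves=[0.1,0,0,0,0,0,0,0.3,0,0,0,0,0,0,0.3,0,0,0,0,0,0,0.3,0,0,-0.015,0,0,0,0.3,0,0,-0.03,0,0,0])

```text
clock: 47.88
tcp_pos: [0.4105, 0.3058, 0.1405]
orientation: [-0.0, 0.745, 0.667, 0.001]
wrist_force: [0.8, 0.5, 0.9]
finger_gap: 0.0555
```

carry_out(moves=[0.3,0,-0.02,-0.05,0,0,0,0.3,0,-0.02,-0.05,0,0,0,0.3,0,-0.02,-0.03,0,0,0,0.3,0,0,0,0,0,0,0.3,0,0,0,0,0,0])

```text
clock: 48.5
tcp_pos: [0.3506, 0.3127, 0.2793]
orientation: [0.0, 0.746, 0.666, 0.003]
wrist_force: [0.3, -0.5, -0.1]
finger_gap: 0.0557
```

```bash
python3 - <<'E'
from h import *
from arc import hinge,ex,handle
s,im,C=grab("wrist","w11"); st,ti,T=grab("top","t3"); ss,si,S=grab("scene","s3")
go([.4,.31,.2])
for n,c in(("w",C),("t",T),("s",S)):
    print(n,"shut",px(c,[handle(0)]).round(1),"th.1",px(c,[handle(.1)]).round(1))
def crop(im,u,v,w,h,f): return cv2.resize(im[v:v+h,u:u+w,::-1],None,fx=f,fy=f,interpolation=cv2.INTER_CUBIC)
u,v=px(S,[handle(0)])[0].astype(int); print("scene crop at",u-25,v-25)
a=crop(si,u-25,v-25,100,75,4); u,v=px(T,[[.54,-.1,.03]])[0].astype(int); print(u,v)
b=crop(ti,u-130,v-70,200,120,2)
cv=np.zeros((600,400,3),np.uint8); cv[:300]=a; cv[300:540]=b
d=crop(im,220,130,200,150,2); out=np.hstack([cv,np.vstack([d,np.zeros((300,400,3),np.uint8)])]); cv2.imwrite("pics/final.png",out)
E
```

```text
shift mm [ 2.9 49.2 78.5] yaw 83.5 tilt fix [ 0.2 -0.2 -0. ] tcp [0.3505 0.3124 0.2784] gap 0.0558 F [0.4 0.2 0.8] t 48.65
w shut [[321.  242.2]] th.1 [[321.1 250.4]]
t shut [[163.4 247.3]] th.1 [[161.9 244.6]]
s shut [[384.8 113.2]] th.1 [[386.3 111.3]]
scene crop at 359 88
362 190
```

View pics/final.png

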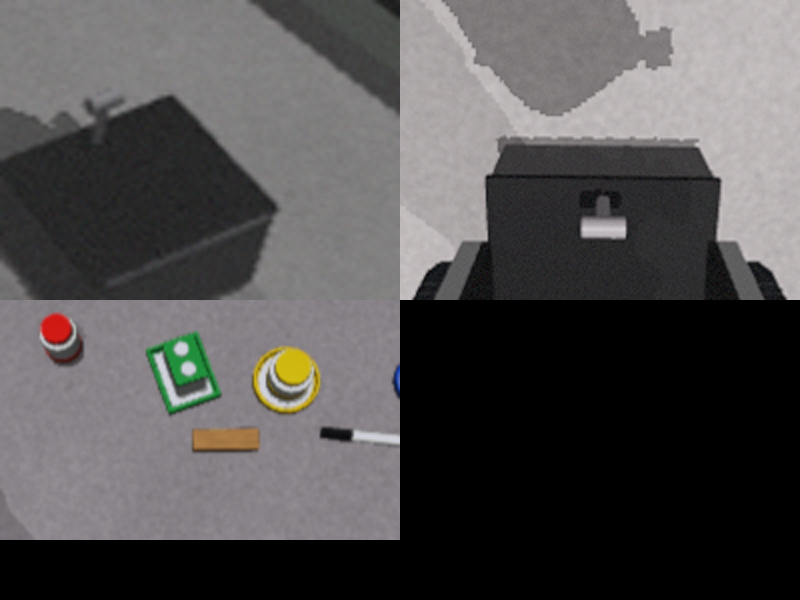

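The handle is at wrist (321.5,243.5) and scene (385,114), both matching "shut". To be sure the release did not lift the lid, I press the bar briefly with closed fingertips.

carry_out(moves=[-1,0,0.03,0.02,0,0,0,-1,0,0.036,0.03,0,0,0,-1,0,0,0.03,0,0,0,-1,0,0,0,0,0,0,-1,0,0,0,0,0,0])

```text
clock: 49.28
tcp_pos: [0.4181, 0.3034, 0.1923]
orientation: [-0.001, 0.746, 0.665, -0.001]
wrist_force: [-0.8, 0.0, -0.0]
finger_gap: 0.0002
```

```bash
python3 - <<'E'
from h import *
go([.4165,.308,.130])
E
```

```text
shift mm [ 4.4 -1.9 62.4] yaw 83.4 tilt fix [-0.2  0.  -0. ] tcp [0.4181 0.3034 0.1923] gap 0.0002 F [-0.8  0.  -0. ] t 49.27
```

carry_out(moves=[-1,0.004,-0.002,0.025,0,0,0,-1,0,0,0.025,0,0,0,-1,0,0,0.006,0,0,0,-1,0,0,0.003,0,0,0,-1,0,0,0.003,0,0,0])

```text
clock: 49.9
tcp_pos: [0.4193, 0.31, 0.1357]
orientation: [0.0, 0.746, 0.666, 0.004]
wrist_force: [0.4, -0.4, 0.0]
finger_gap: -0.0001
```

carry_out(moves=[-1,0,0,0.003,0,0,0,-1,0,0,0.003,0,0,0,-1,0,0,0.003,0,0,0,-1,0,0,0.003,0,0,0,-1,0,0,0.003,0,0,0])

```text
clock: 50.52
tcp_pos: [0.4205, 0.3108, 0.124]
orientation: [0.001, 0.746, 0.666, 0.006]
wrist_force: [-10.3, -5.3, 33.1]
finger_gap: 0.0001
```

It makes firm contact at the shut height (TCP 0.124, 33 N). I retreat and make the last numeric checks.

carry_out(moves=[-1,0,0,-0.02,0,0,0,-1,0,-0.01,-0.05,0,0,0,-1,0,-0.02,-0.05,0,0,0,-1,0,-0.02,-0.03,0,0,0,-1,0,0,0,0,0,0])

```text
clock: 51.15
tcp_pos: [0.3681, 0.3153, 0.2779]
orientation: [0.001, 0.746, 0.666, 0.006]
wrist_force: [0.8, -0.0, -0.4]
finger_gap: 0.0002
```

```bash
python3 - <<'E'
from h import *
from arc import handle
s,im,C=grab("wrist"); h=cv2.cvtColor(im,cv2.COLOR_RGB2GRAY)
P=px(C,[handle(0),handle(.05)]); x,y=P[0].astype(int); print(P.round(1))
g=np.zeros_like(h); g[y-22:y+22,x-25:x+25]=h[y-22:y+22,x-25:x+25]
for c in blobs(cv2.inRange(g,110,255)): print("handle px",cv2.minAreaRect(c)[0])
s,im,T=grab("top")
for col,zc in(("blue",.086),("yellow",.064),("green",.06)):
    for c in blobs(mask(im,col)):
        x,y,w,hh=cv2.boundingRect(c)
        if 280<x<480 and 130<y<260:
            q=pt(T,c[:,0],.014)[:,:2].astype(np.float32); cc,r=cv2.minEnclosingCircle(q); print(col,(x,y,w,hh),np.round([*cc,r],4))
print(px(T,[[.612,-.2905,.086],[.6155,-.133,.064],[.626,-.014,.06]]).round(1)); print(s["clock"],s["tcp_pos"],s["wrist_force"])
E
```

```text
[[316.4 228.1]
 [316.4 231.9]]
handle px (317.0, 229.5)
blue (446, 145, 14, 13) [ 0.6321 -0.3142  0.0174]
blue (429, 147, 28, 27) [ 0.6119 -0.2894  0.0322]
yellow (358, 143, 34, 34) [ 0.6156 -0.1328  0.0398]
green (305, 136, 37, 41) [ 0.6262 -0.015   0.0501]
[[452.1 151.1]
 [377.6 153.5]
 [323.2 150.2]]
51.2 [0.36832104 0.31505361 0.27645531] [ 0.18506118 -0.00773614  0.2057349 ]
```

Blue cap predicted at (452,151), seen at (453,151.5). The lid is shut within measurement error. Handing in.

```bash
python3 -c "
from workcell import env
print(env.hand_in())"
```

```text
the job is handed in; nothing more can be done
None
```

All four reagents are in their places and the dark box is shut. I handed the job in at about 51 s of the 131 s allowed; no verdict was reported.

I worked in the order asked: bottle, jar, cassette, then lid open, vial in, lid shut.

**Last checks:**
- **Blue bottle:** it stands upright in the centre of its holder, with its cap within 1 mm of the holder's centre.
- **Yellow jar:** it stands inside its dish in the final picture. I didn't measure its centring separately, because its cap merged with the rim in the colour mask.
- **Green cassette:** it is upright in the tray. It was set down with the gripper turned to within about 0.1° of the tray's measured direction, and looks square in the pictures.
- **Amber vial:** it stood upright on the box floor just before the lid was closed, and can't be seen now.
- **Lid:** after closing it I pressed the handle bar down, and it met a firm stop at the shut height. The handle then measured within about 0.02 rad of shut, which is as fine as I can measure.

**What went off plan:**
- Joint 6 ran to the end of its range on the way to the lid handle. I backed off and used the opposite half turn.
- While I pushed the lid shut, the wrist force reached about 39 N with the fingers on the handle, well under the 120 N limit.
- When I went back for the open lid's handle it was about 9 mm from where I had let go, so I measured it again before gripping.

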